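Open the head-joint drilling jig by one notch

TASK

The next head joint to be drilled is one size longer. Take the sliding stop of the canted drilling jig by its flat upright tab, lift it out of its notch in the rail, shift it one notch further away from the clamped stop (the one with the round thumbscrew), and let it down until it sits fully home in that notch, its arm still reaching over the trough; then let go. Leave the other things on the bench where they are.

Things in the scene. Friction and masses are not known exactly. Their poses are not given: they have to be found in the camera images.
- jig: Head-joint drilling jig, fixed: plywood board 310 x 152 mm canted 35 degrees, rising away from the robot. Origin on the bench under the board's top face at the rail, 40 mm below that face; x level to the uphill side, y along the rail, z up. On the board a dark steel notched rail; uphill of it a V trough, lips 66 mm square off the board; over the trough a steel bushing bar. Downhill of the rail it is bare.
- rail_mid (a point): Middle of the rail on its top edge (crest), 32 mm square off the board. x uphill along the board, y along the rail, z square to the board (leans 35 degrees to the robot's side). Rail 14 mm thick, 8 notches with middles at y = -105, -75, -45, -15, 15, 45, 75, 105 mm (30 mm apart), each 14 mm long, 9 mm deep, ends upright; crests between are 16 mm long.
- bar_edge (a point): Near lower edge of the bushing bar, middle of its length; axes as rail_mid. The bar runs the jig's length, 13 mm thick, 30 mm wide; this edge is 58 mm uphill of the rail's middle plane, 67 mm above the crest (square to the board). The cant makes it overhang the rail: a gripper held upright over the tab strikes it, one square to the board (tilted 35 degrees) has 58 mm free from the tab's middle.
- slide_stop: Sliding stop, plain steel, loose, about 0.32 kg: a saddle 28 mm long, 31 mm wide astride the rail (1.5 mm play each side) with an 8 mm tooth resting in a notch, a broad flat upright tab on top, and from the tab an arm (10 mm thick, 8 mm high) uphill under the bar, ending in a down-turned nose over the trough. Origin: middle of the tooth's underside; axes parallel to the jig's. Starts at y = 45 or -45 mm of the rail.
- stop_tooth (a point): Middle of the tooth's underside (tooth 8 mm long along the rail), axes as rail_mid; seated it lies 9 mm below rail_mid along z, on the notch floor. Only its weight holds the stop: raised over 9 mm square to the board it is clear of the notch; the legs stay astride the rail up to 28 mm; at 22 mm the arm meets the bar.
- stop_tab (a point): Grip point in the tab, 43 mm from stop_tooth along z, axes as rail_mid. The tab is 10 mm thick along the rail (y: grip across this), 22 mm wide along x; it stands from 22 mm below this point to 12 mm above it. The saddle's top (28 mm along the rail) is 22 mm below this point.
- stop_nose (a point): Middle of the nose (14 mm along the rail) at the arm's end, 73 mm uphill of the tab's middle; axes as rail_mid.
- clamped_stop: The other stop, fixed on the same rail: same saddle and arm, but a round brass thumbscrew (18 mm diameter, 16 mm high) before a narrow web instead of the broad tab. Origin: middle of its tooth's underside on the notch floor, axes parallel to the jig's. At the start it is 90 mm (three notches) from the sliding stop's origin, at the other of y = 45 or -45 mm of the rail.
- head_joint: Bystander: tarnished brass tube, 22 mm diameter, 104 mm long, lying in front of the jig; origin underside middle, y along the tube.
- fipple_plug: Bystander: cherry plug 19 mm diameter, 34 mm high, standing in front of the jig; origin underside middle.
- depth_gauge: Bystander: stubby chrome depth gauge 58 mm high on a 70 x 16 mm foot, standing at the jig's -y end; origin underside middle.
- cork_block: Bystander: cork sanding block 85 x 28 x 20 mm lying at the jig's +y end; origin on the underside, 20 mm from its middle.
- bench_knife: Bystander: flat scraper with wooden handle, 220 mm long, 22 mm high, lying left near the robot; origin where blade meets handle.
- bobbin: Bystander: wooden thread bobbin 40 mm diameter, 40 mm high, standing right near the robot; origin underside middle.
Things that resemble listed ones, but are neither listed nor needed, are in the scene too. What is shaped like the slide_stop but blue is not meant.

How it is judged:
On the way:
1. the sliding stop's tooth is lifted clear above the rail's crest (z of stop_tooth in the frame of rail_mid above 0.0005 m), for 0.1 s.
At the end, for the whole second after the job is handed in: The sliding stop is still and seated in the notch 120 mm (four notches, +-5 mm) from the clamped stop: tooth on the notch floor (7.2 to 11.5 mm below the crest), straddling the rail (within 5 mm of its middle plane), square to it within 0.12 rad, its nose over the trough (distance between stop_tooth and clamped_stop between 0.115 and 0.125 m and z of stop_tooth in the frame of rail_mid between -0.0115 and -0.0072 m and x of stop_tooth in the frame of rail_mid between -0.005 and 0.005 m and x of stop_nose in the frame of rail_mid above 0.06 m and angle between the z axis of stop_tooth and the z axis of rail_mid, either way round below 0.12 rad and linear speed of slide_stop below 0.01 m/s); the robot touches nothing.
It fails at once if the head joint or the fipple plug is shifted by more than 20 mm (distance of any of head_joint, fipple_plug from where it was at the start of the episode above 0.02 m).
It fails at once if the depth gauge or the cork block is shifted by more than 20 mm (distance of any of depth_gauge, cork_block from where it was at the start of the episode above 0.02 m).
It fails at once if the bench knife or the bobbin is shifted by more than 20 mm (distance of any of bench_knife, bobbin from where it was at the start of the episode above 0.02 m).
It also fails if it takes over 38 s, if anything falls off the work surface, if the arm or the gripper's body presses on something with over 40 N, if the wrist force passes 120 N, or if a joint passes its speed limit or range.

ROBOT

A 6-joint arm with a two-finger parallel gripper is mounted at the origin on the work surface. World frame = base frame: x ahead of the robot, y to its left, z up, the work surface at z = 0. Lengths are in m, angles in rad, forces in N, time in s.
With the tool pointing down it reaches from about 0.4 to 0.825 m from the base axis. Payload 7 kg.
Tool frame: the origin (TCP) lies at the centre of the arm's flange, where the gripper is bolted on; the fingertips stand 178 mm ahead of it and the grasp point (between the pads) lies 159 mm ahead of it; x points along the fingers, y is the direction in which the jaws open and shut, and the axes are right-handed (so a half turn about x gives the same grasp; the last joint's range is limited). The gripper opens to 88 mm and grips with 3 to 60 N. Pads are 19 mm wide; open, the fingers measure 130 mm over their backs; the gripper's body (78 mm by 193 mm) begins 47 mm behind the grasp point.
Start: joints at [1.622, 0.359, 0.012, 0, -1.224, -0.288], TCP at [0.158, 0.656, 0.405] pointing down, gripper open.
Joint ranges: [-3.07, 3.07], [-1.43, 2.12], [-1.02, 1.25], [-3.03, 1.67], [-3.05, -0], [-3.03, 3.03]. Speed limits (rad/s): [2.39, 2.39, 3.01, 3.14, 3.14, 3.14].

INTERFACE

Orientations are given as [roll, pitch, yaw] about the fixed x, y, z axes, in that order (R = Rz(yaw) Ry(pitch) Rx(roll)).
In Python, from station import status, viewer, arm gives the robot as it stands. The module is installed in compiled form; this text tells all that it offers.
- The arm moves only by the tool apply_moves, never from a script. Its argument "commands" is a list of rows, each an object of numbers: "dx", "dy", "dz": the shift along the world's x, y, z in mm; "spin": the turn about the world's z in degrees; "hand": the closure, from 0 (fully open) to 1 (shut). A call has exactly 5 rows; each row shifts and turns the commanded pose from where the row before left it; what a row does not reach is not made up. A row lasts 1/8 s, in which the tool goes at most 62.5 mm and 10.7 degrees, less where a joint would pass 70% of its speed; a pose out of reach is approached as far as the arm can. A call is refused whole if a number of a shift passes 62.5 or a number of a turn 10.7, either way. A call with a gripper value outside its range is refused whole. The fingers move at their own pace and stop on an object; "grip_force" is the grip in N (left out, the last holds). Time passes only in rows, so rows that do not move let the fingers close, or fill a call up. It gives the time, the measured TCP pose, the force and the opening at its end, in the units of the state.
- status.get_state(): the state, without advancing time (a new reading comes with each control period).
- viewer.grab_frame(name): name is "side" or "top"; returns the picture (384x512x3 uint8, red, green, blue); there is no depth.
- viewer.camera_info(name): a dict with "fx", "fy", "cx", "cy" (pixels), "D" ([k1, k2, p1, p2, k3] as OpenCV has them; the pictures are not rectified), "eye" and "attitude" of the camera in the world. Camera axes: x right, y up, looking along -z (the intrinsics and any distortion apply to the point x, -y, -z); pixel columns grow to the right and rows downward; lengths in m; the calibration is good to about 2 mm. A picture is of the moment at which its call begins. camera_info takes no time and is no camera call.
- arm.job_done(): hands the job in, once; it reports no verdict.
The state is a dict: "t": time; "q": joint angles; "qd": joint speeds; "joint_efforts": joint torques, N m; "eef_pos": TCP position; "ee_rot": TCP orientation; "force": force on the tool from outside, world axes, zero at the start; "moment": the same for the moment, N m; "width": finger opening in m.
Only numpy, scipy, OpenCV 4.12 (cv2) and the standard library are available. Lean on these libraries where they do the work, as an engineer would, in place of code of your own. Each camera call takes 0.05 s, during which the arm holds its last target.

## Working session

There is one attempt and no reset: what is moved stays moved. The work goes in short steps, Python scripts to look and compute and a tool call to move; the robot and the scene stay as the last step left them, time stands still between calls to the robot, and variables do not carry over. Pictures are saved under pics/ and viewed, and the job is handed in when it is done.

Besides the shell and the picture viewer there is one more tool, called after "Request:" as a command line: name --argument value ..., lists and objects as JSON in quotes. apply_moves: Moves the arm, as the interface text tells. Its arguments: {"type":"object","properties":{"commands":{"type":"array","items":{"type":"object","properties":{"dx":{"type":"number"},"dy":{"type":"number"},"dz":{"type":"number"},"spin":{"type":"number"},"hand":{"type":"number"}}}},"grip_force":{"type":"number"}},"required":["commands"]}

```bash
mkdir -p pics
python3 - <<'E'
from station import status, viewer, arm
import cv2
s=status.get_state(); print(s)
for n in("side","top"):
    print(n,viewer.camera_info(n))
    cv2.imwrite(f"pics/{n}0.png",viewer.grab_frame(n)[:,:,::-1])
E
```

```text
{'t': 0.0, 'q': array([ 1.62210915e+00,  3.59447827e-01,  1.10772780e-02, -3.70551948e-04,
       -1.22410148e+00, -2.88118566e-01]), 'qd': array([ 0.00021492,  0.00015951,  0.00111448, -0.00234626, -0.00085101,
        0.00130838]), 'joint_efforts': array([ 1.17076328e-03, -5.82722104e+01,  2.93057531e+01,  6.99724495e+00,
        7.05740356e-03, -1.55809826e-04]), 'eef_pos': array([0.15829262, 0.6559919 , 0.40368736]), 'ee_rot': array([ 1.65398633,  1.56908479, -1.72453827]), 'force': array([ 0.64919072, -0.20092336, -0.69855909]), 'moment': array([-0.05971126, -0.05429724,  0.0397339 ]), 'width': 0.08758212456238033}
side {'fx': 485.5061112686234, 'fy': 485.5061112686234, 'cx': 256.73301329485395, 'cy': 189.59705912616684, 'D': array([-0.03373566,  0.        ,  0.        ,  0.        ,  0.        ]), 'eye': array([ 0.34344856, -0.97549825,  1.11775801]), 'attitude': array([ 0.77664181, -0.01092018, -0.18859728])}
top {'fx': 385.9333766621709, 'fy': 385.9333766621709, 'cx': 261.62828806383845, 'cy': 190.9295579196264, 'D': array([-0.06909589,  0.        ,  0.        ,  0.        ,  0.        ]), 'eye': array([0.31905966, 0.0119288 , 1.35591423]), 'attitude': array([ 0.1504082 ,  0.00561485, -1.58092014])}
```

View pics/side0.png

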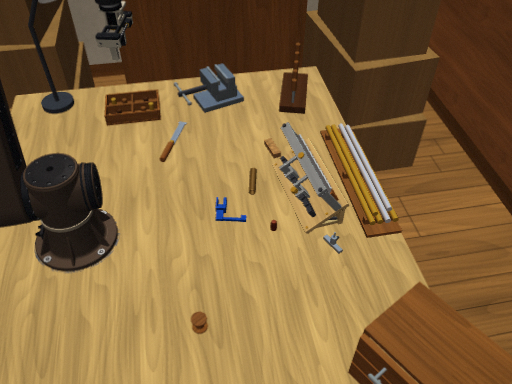

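View pics/top0.png

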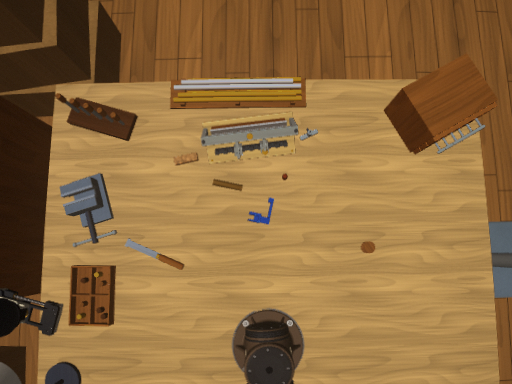

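Run:
```python
import cv2
a=cv2.imread("pics/side0.png")[105:260,210:400]; cv2.imwrite("pics/side0c.png",cv2.resize(a,None,fx=4,fy=4,interpolation=cv2.INTER_CUBIC)[:600,:800])
a=cv2.imread("pics/top0.png")[100:235,165:335]; cv2.imwrite("pics/top0c.png",cv2.resize(a,None,fx=4.4,fy=4.4,interpolation=cv2.INTER_CUBIC))
```

```text
(no output)
```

View pics/side0c.png

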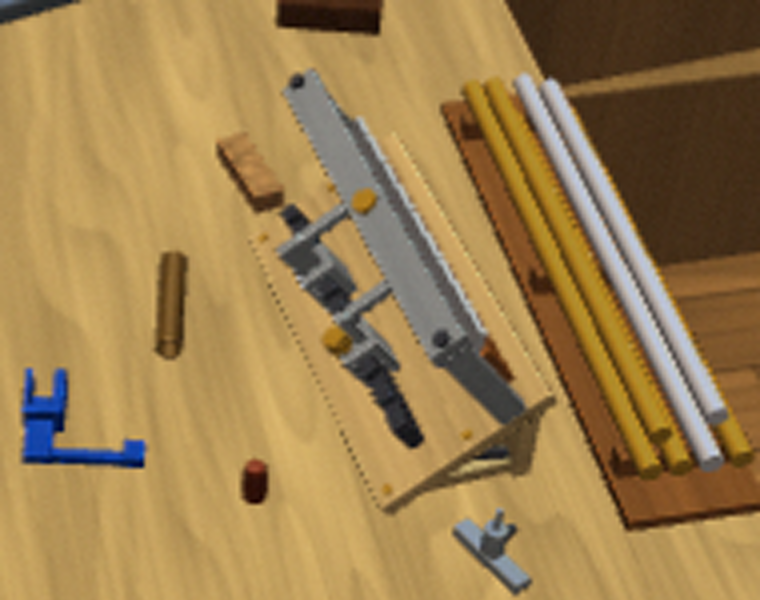

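View pics/top0c.png

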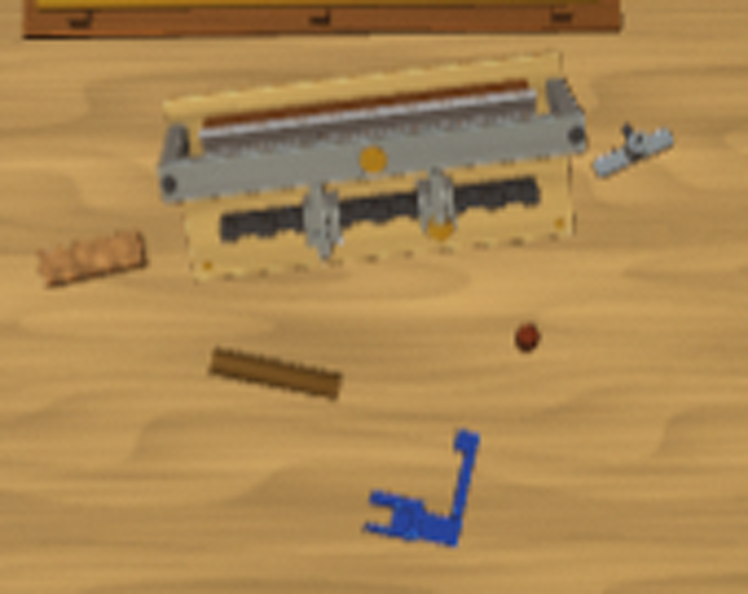

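Run:
```python
import cv2
a=cv2.imread("pics/side0.png")[118:228,262:352]; cv2.imwrite("pics/side0d.png",cv2.resize(a,None,fx=5.4,fy=5.4,interpolation=cv2.INTER_CUBIC))
a=cv2.imread("pics/top0.png")[110:165,198:302]; cv2.imwrite("pics/top0d.png",cv2.resize(a,None,fx=7.5,fy=7.5,interpolation=cv2.INTER_CUBIC))
```

```text
(no output)
```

View pics/side0d.png

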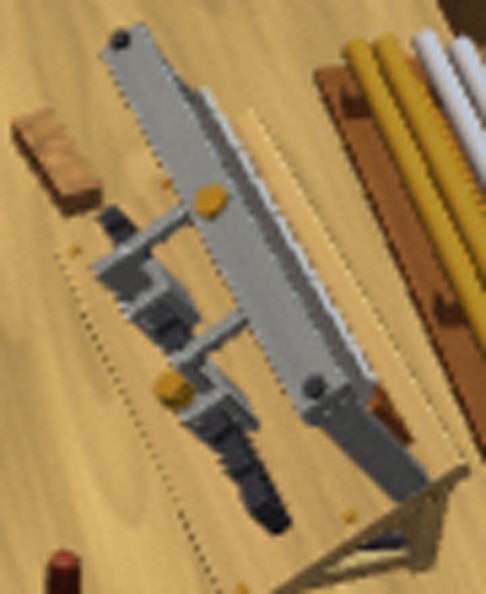

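View pics/top0d.png

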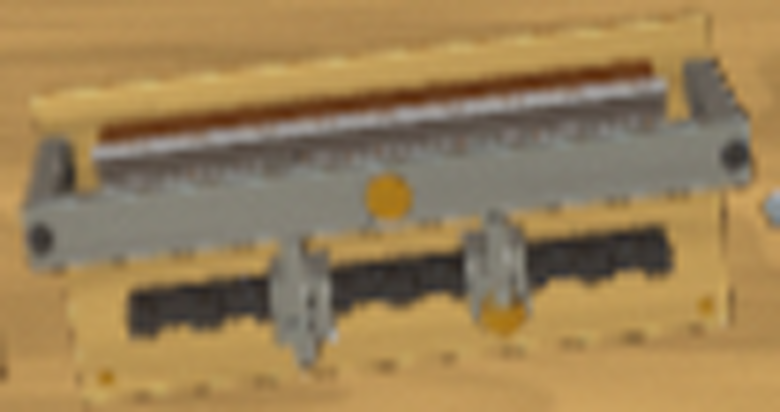

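```bash
cat > h.py <<'E'
import numpy as np, cv2
from station import status, viewer, arm
from scipy.spatial.transform import Rotation as Ro
def cam(n):
    c=viewer.camera_info(n); K=np.array([[c['fx'],0,c['cx']],[0,c['fy'],c['cy']],[0,0,1]])
    return K,c['D'],c['eye'],Ro.from_euler('xyz',c['attitude']).as_matrix()
F=np.diag([1.,-1,-1])
def ray(n,p):
    K,D,e,R=cam(n); u=cv2.undistortPoints(np.array([[p]],float),K,D)[0,0]
    d=R@F@np.array([u[0],u[1],1]); return e,d/np.linalg.norm(d)
def proj(n,P):
    K,D,e,R=cam(n); Pc=(F@R.T@(np.atleast_2d(P)-e).T).T
    return cv2.projectPoints(Pc.reshape(-1,1,3),np.zeros(3),np.zeros(3),K,D)[0][:,0]
def tri(p1,p2):
    e1,d1=ray('top',p1); e2,d2=ray('side',p2)
    s=np.linalg.lstsq(np.c_[d1,-d2],e2-e1,rcond=None)[0]
    a=e1+s[0]*d1;b=e2+s[1]*d2; return (a+b)/2,np.linalg.norm(a-b)
A=np.radians(35)
def railR(yaw): return Ro.from_euler('z',yaw).as_matrix()@Ro.from_euler('y',-A).as_matrix()
E
python3 - <<'E'
from h import *
T=lambda x,y:(198+(x+.5)/7.5-.5,110+(y+.5)/7.5-.5)
S=lambda x,y:(262+(x+.5)/5.4-.5,118+(y+.5)/5.4-.5)
d={'boltL':((40,239),(120,39)),'boltR':((735,155),(315,386)),'bush':((389,197),(211,201))}
P={}
for k,(a,b) in d.items():
    P[k],g=tri(T(*a),S(*b)); print(k,P[k].round(4),round(g,4))
v=P['boltL']-P['boltR']; print(np.linalg.norm(v),np.degrees(np.arctan2(v[1],v[0]))-90)
m=(P['boltL']+P['boltR']+P['bush'])/3
yaw=np.arctan2(v[1],v[0])-np.pi/2
R=railR(yaw)
for zz in(.080,.083):
  print(m-R@[.073,0,zz])
# expected crest height: 40mm + 32*cos35 (board face at rail 40 above bench)
print(.04+.032*np.cos(A))
E
```

```text
boltL [0.6628 0.2018 0.171 ] 0.0056
boltR [ 0.6959 -0.0935  0.1717] 0.0056
bush [0.6792 0.0536 0.1713] 0.0058
0.2972052770875314 6.386535853615939
[0.66547149 0.05241452 0.06390769]
[0.66718154 0.05260593 0.06145023]
0.06621286541724775
```

```bash
cat >> h.py <<'E'
YAW=np.radians(6.39); RM=np.array([.6665,.0525,.0655]); RR=railR(YAW)
def W(x,y,z): return RM+RR@(np.array([x,y,z])/1000)
E
python3 - <<'E'
from h import *
box=lambda X,Y,Z:[(x,y,z) for x in X for y in Y for z in Z]
for n,(x0,x1,y0,y1,f) in {'top':(198,302,110,165,7.5),'side':(262,352,118,228,5.4)}.items():
    im=cv2.imread(f'pics/{n}0.png')[y0:y1,x0:x1]; im=cv2.resize(im,None,fx=f,fy=f,interpolation=cv2.INTER_CUBIC)
    for pts,c in((box((-11,11),(40,50),(12,46)),(0,0,255)),(box((58,88),(-155,155),(80,)),(255,0,0)),([(0,y+s,0) for y in range(-105,106,30) for s in(-7,7)],(0,255,0))):
        for q in pts:
            p=(proj(n,W(*q))[0]-[x0,y0]+.5)*f; cv2.circle(im,tuple(int(round(v)) for v in p),2,c,-1)
    cv2.imwrite(f'pics/{n}_ov.png',im)
E
```

```text
(no output)
```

View pics/side_ov.png

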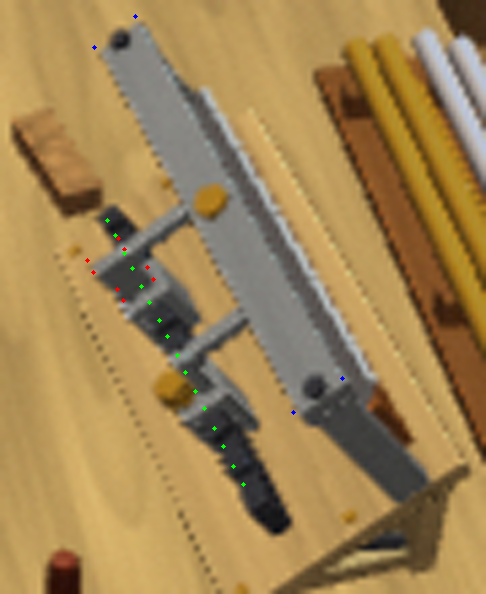

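View pics/top_ov.png

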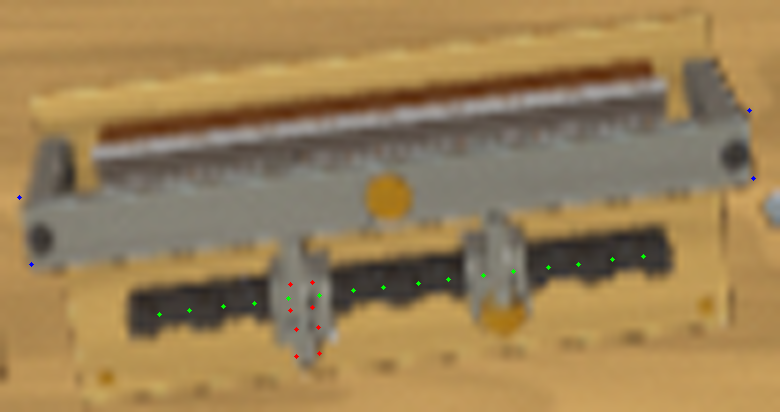

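Run:
```python
from h import *
s=status.get_state(); R=Ro.from_euler('xyz',s['ee_rot']).as_matrix(); print(R.round(3)); y=R[:,1]; print('jaw az',np.degrees(np.arctan2(y[1],y[0])))
print('rail y az',np.degrees(np.arctan2(*RR[[1,0],1])))
print('tab',W(0,45,34),'upright flange',W(0,45,34)+[0,0,.159],'tilt flange',W(0,45,193))
```

```text
[[-0.    -0.235 -0.972]
 [-0.001 -0.972  0.235]
 [-1.     0.002 -0.   ]]
jaw az -103.57354572121278
rail y az 96.39000000000001
tab [0.64211126 0.09504999 0.09335117] upright flange [0.64211126 0.09504999 0.25235117] tilt flange [0.55147919 0.08489999 0.22359634]
```

Request:
apply_moves --commands '[{"dx":30,"dy":-50,"spin":2,"hand":0},{"dx":30,"dy":-50,"spin":2,"hand":0},{"dx":30,"dy":-50,"spin":2,"hand":0},{"dx":30,"dy":-50,"spin":2,"hand":0},{"dx":30,"dy":-50,"spin":2,"hand":0}]'

```text
invalid input at $.commands[0]: expected keys dx, dy, dz, spin, hand
```

Request:
apply_moves --commands '[{"dx":30,"dy":-50,"spin":2,"hand":0},{"dx":30,"dy":-50,"spin":2,"hand":0},{"dx":30,"dy":-50,"spin":2,"hand":0},{"dx":30,"dy":-50,"spin":2,"hand":0},{"dx":30,"dy":-50,"spin":2,"hand":0}]'

```text
invalid input at $.commands[0]: expected keys dx, dy, dz, spin, hand
```

Request:
apply_moves --commands '[{"dx":30,"dy":-50,"dz":0,"spin":2,"hand":0},{"dx":30,"dy":-50,"dz":0,"spin":2,"hand":0},{"dx":30,"dy":-50,"dz":0,"spin":2,"hand":0},{"dx":30,"dy":-50,"dz":0,"spin":2,"hand":0},{"dx":30,"dy":-50,"dz":0,"spin":2,"hand":0}]'

```text
t: 0.72
eef_pos: [0.3089, 0.4043, 0.4045]
ee_rot: [1.239, 1.571, -1.963]
force: [1.0, -0.6, 0.2]
width: 0.0878
```

Request:
apply_moves --commands '[{"dx":30,"dy":-50,"dz":0,"spin":2,"hand":0},{"dx":30,"dy":-50,"dz":0,"spin":2,"hand":0},{"dx":30,"dy":-50,"dz":0,"spin":2,"hand":0},{"dx":30,"dy":-50,"dz":0,"spin":2,"hand":0},{"dx":30,"dy":-50,"dz":0,"spin":2,"hand":0}]'

```text
t: 1.35
eef_pos: [0.4588, 0.1543, 0.4047]
ee_rot: [-2.155, 1.57, 1.1]
force: [1.1, 0.2, 0.6]
width: 0.0874
```

Request:
apply_moves --commands '[{"dx":55,"dy":-15,"dz":0,"spin":0,"hand":0},{"dx":55,"dy":-15,"dz":0,"spin":0,"hand":0},{"dx":55,"dy":-15,"dz":0,"spin":0,"hand":0},{"dx":55,"dy":-15,"dz":0,"spin":0,"hand":0},{"dx":55,"dy":-10,"dz":0,"spin":0,"hand":0}]'

```text
t: 1.98
eef_pos: [0.7351, 0.0851, 0.404]
ee_rot: [0.12, 1.57, -2.909]
force: [1.0, 0.8, 0.6]
width: 0.0875
```

Request:
apply_moves --commands '[{"dx":60,"dy":0,"dz":0,"spin":0,"hand":0},{"dx":60,"dy":0,"dz":0,"spin":0,"hand":0},{"dx":60,"dy":0,"dz":0,"spin":0,"hand":0},{"dx":60,"dy":0,"dz":0,"spin":0,"hand":0},{"dx":60,"dy":0,"dz":0,"spin":0,"hand":0}]'

```text
t: 2.6
eef_pos: [0.9947, 0.0844, 0.394]
ee_rot: [2.882, 1.549, -0.148]
force: [114.4, 29.3, 112.8]
width: 0.0878
```

Run:
```python
from h import *
s=status.get_state(); print({k:np.round(v,4) for k,v in s.items()})
cv2.imwrite("pics/side1.png",viewer.grab_frame('side')[:,:,::-1])
s=status.get_state(); print({k:np.round(v,4) for k,v in s.items()})
```

```text
{'t': np.float64(2.6), 'q': array([ 0.2799,  1.0491,  1.2523,  0.0093, -1.7538,  1.4043]), 'qd': array([-0.0626,  0.4483,  0.0728,  0.2646, -0.5833,  0.1055]), 'joint_efforts': array([ -1.052 , -91.2123,  51.1082,   2.7125,  -3.1759,  -0.2014]), 'eef_pos': array([0.9947, 0.0844, 0.394 ]), 'ee_rot': array([ 2.8824,  1.5486, -0.1477]), 'force': array([114.4107,  29.3434, 112.7595]), 'moment': array([  7.0887, -26.6306,   0.0525]), 'width': np.float64(0.0878)}
{'t': np.float64(2.65), 'q': array([ 0.2783,  1.0605,  1.24  ,  0.0078, -1.7586,  1.4049]), 'qd': array([ 0.0023,  0.041 , -0.2199, -0.1477,  0.0428, -0.0156]), 'joint_efforts': array([ 8.512000e+00, -1.791288e+02,  6.534450e+01,  1.219350e+01,
        2.227000e-01, -3.990000e-02]), 'eef_pos': array([0.9946, 0.0832, 0.377 ]), 'ee_rot': array([ 0.913 ,  1.5595, -2.1175]), 'force': array([  1.2658,  -3.4249, -14.6699]), 'moment': array([-0.8094,  0.2419, -0.0104]), 'width': np.float64(0.0879)}
```

View pics/side1.png

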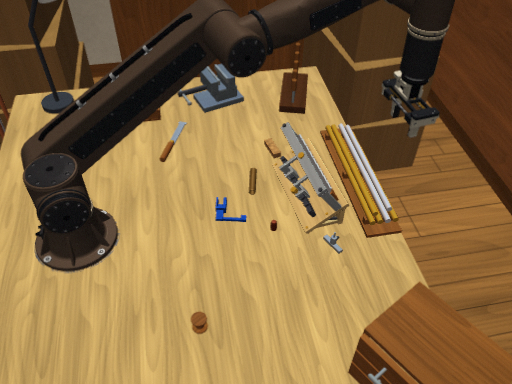

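Run:
```python
import cv2
a=cv2.imread("pics/side1.png")[0:150,360:460]; cv2.imwrite("pics/side1c.png",cv2.resize(a,None,fx=4,fy=4,interpolation=cv2.INTER_CUBIC))
```

```text
(no output)
```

View pics/side1c.png

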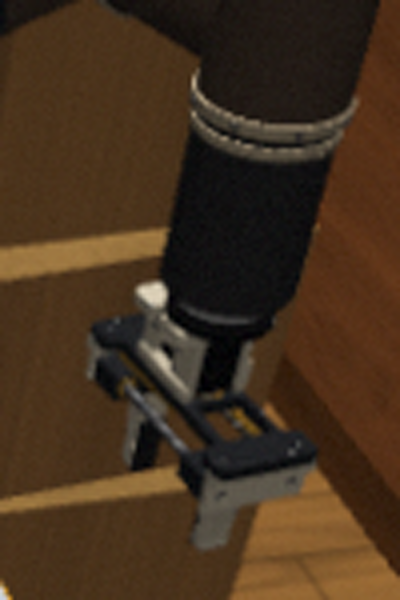

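Request:
apply_moves --commands '[{"dx":-10,"dy":0,"dz":0,"spin":0,"hand":0},{"dx":-20,"dy":0,"dz":0,"spin":0,"hand":0},{"dx":-30,"dy":0,"dz":0,"spin":0,"hand":0},{"dx":-40,"dy":0,"dz":0,"spin":0,"hand":0},{"dx":-40,"dy":0,"dz":0,"spin":0,"hand":0}]'

```text
t: 3.28
eef_pos: [0.8523, 0.0852, 0.3956]
ee_rot: [3.005, 1.548, -0.025]
force: [1.3, 0.1, -0.1]
width: 0.0875
```

Run:
```python
from h import *
s=status.get_state(); R=Ro.from_euler('xyz',s['ee_rot']).as_matrix(); print(R.round(3), s['q'].round(3))
im=viewer.grab_frame('side')[:,:,::-1].copy(); e=s['eef_pos']
cv2.imwrite("pics/side2raw.png",im)
f=5; c=proj('side',e+R@[.11,0,0])[0]; x0,y0=int(c[0]-60),int(c[1]-55)
x0=max(x0,0);y0=max(y0,0)
a=cv2.resize(im[y0:y0+110,x0:x0+130],None,fx=f,fy=f,interpolation=cv2.INTER_CUBIC)
for q,col in [((.178,0,0),(0,0,255)),((.159,0,0),(0,0,255)),((.112,0,0),(0,0,255)),((0,0,0),(0,0,255))]+[((.112,y,z),(0,255,0)) for y in(-.0965,.0965) for z in(-.039,0,.039)]+[((.178,y,z),(255,255,0)) for y in(-.044,.044) for z in(-.0095,.0095)]+[((.112,0,.05),(255,0,255))]:
    p=(proj('side',e+R@np.array(q))[0]-[x0,y0]+.5)*f; cv2.circle(a,tuple(int(v) for v in p),3,col,-1)
cv2.imwrite("pics/side2c.png",a)
```

```text
[[ 0.023  0.112 -0.993]
 [-0.001 -0.994 -0.112]
 [-1.     0.003 -0.022]] [ 0.327  0.668  0.501  0.008 -1.383  1.354]
```

View pics/side2c.png

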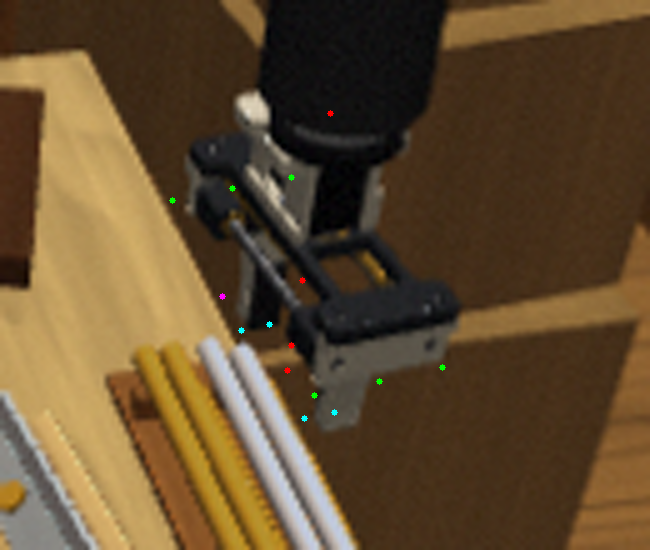

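Request:
apply_moves --commands '[{"dx":-20,"dy":0,"dz":0,"spin":-10,"hand":0},{"dx":-20,"dy":0,"dz":0,"spin":-10,"hand":0},{"dx":-20,"dy":0,"dz":0,"spin":-10,"hand":0},{"dx":-20,"dy":0,"dz":0,"spin":-10,"hand":0},{"dx":-20,"dy":0,"dz":0,"spin":-10,"hand":0}]'

```text
t: 3.95
eef_pos: [0.7532, 0.0853, 0.396]
ee_rot: [2.978, 1.547, -0.93]
force: [0.5, 0.1, 0.4]
width: 0.0878
```

Request:
apply_moves --commands '[{"dx":-20,"dy":0,"dz":0,"spin":-10,"hand":0},{"dx":-20,"dy":0,"dz":0,"spin":-10,"hand":0},{"dx":-20,"dy":0,"dz":0,"spin":-10,"hand":0},{"dx":-20,"dy":0,"dz":0,"spin":-10,"hand":0},{"dx":-20,"dy":0,"dz":0,"spin":-10,"hand":0}]'

```text
t: 4.58
eef_pos: [0.6532, 0.0853, 0.3962]
ee_rot: [2.985, 1.547, -1.795]
force: [0.0, -0.3, 0.5]
width: 0.0876
```

Request:
apply_moves --commands '[{"dx":-20,"dy":0,"dz":0,"spin":-10,"hand":0},{"dx":-20,"dy":0,"dz":0,"spin":-10,"hand":0},{"dx":-20,"dy":0,"dz":0,"spin":-10,"hand":0},{"dx":-20,"dy":0,"dz":0,"spin":-10,"hand":0},{"dx":0,"dy":0,"dz":-20,"spin":-10,"hand":0}]'

```text
t: 5.2
eef_pos: [0.5733, 0.0854, 0.3781]
ee_rot: [3.025, 1.55, -2.627]
force: [-0.0, 0.4, 0.0]
width: 0.0876
```

Request:
apply_moves --commands '[{"dx":0,"dy":0,"dz":-10,"spin":-10,"hand":0},{"dx":0,"dy":0,"dz":-10,"spin":-10,"hand":0},{"dx":0,"dy":0,"dz":0,"spin":-10,"hand":0},{"dx":0,"dy":0,"dz":0,"spin":0,"hand":0},{"dx":0,"dy":0,"dz":0,"spin":0,"hand":0}]'

```text
t: 5.82
eef_pos: [0.5739, 0.0853, 0.3566]
ee_rot: [3.018, 1.547, 3.134]
force: [-0.3, 0.4, -0.4]
width: 0.0874
```

```bash
cat > shot.py <<'E'
from h import *
import sys
s=status.get_state(); R=Ro.from_euler('xyz',s['ee_rot']).as_matrix(); print(s['t'],s['eef_pos'].round(4),R.round(3).tolist(), s['q'].round(3),s['force'].round(1),s['width'])
im=viewer.grab_frame('side')[:,:,::-1].copy(); e=s['eef_pos']
tag=sys.argv[1]; f=5
c=proj('side',e+R@[.11,0,0])[0]; x0,y0=max(int(c[0]-65),0),max(int(c[1]-55),0)
cv2.imwrite(f"pics/{tag}raw.png",im)
a=cv2.resize(im[y0:y0+118,x0:x0+150],None,fx=f,fy=f,interpolation=cv2.INTER_CUBIC)
cv2.imwrite(f"pics/{tag}p.png",a.copy()); print(x0,y0)
for q,col in [((.178,0,0),(0,0,255)),((.159,0,0),(0,0,255)),((.112,0,0),(0,0,255)),((0,0,0),(0,0,255))]+[((.112,y,z),(0,255,0)) for y in(-.0965,.0965) for z in(-.039,.039)]+[((.178,y,z),(255,255,0)) for y in(-.065,-.044,.044,.065) for z in(-.0095,.0095)]:
    p=(proj('side',e+R@np.array(q))[0]-[x0,y0]+.5)*f; cv2.circle(a,tuple(int(v) for v in p),3,col,-1)
cv2.imwrite(f"pics/{tag}c.png",a)
E
python3 shot.py s3
```

```text
5.825 [0.5739 0.0853 0.3566] [[-0.024, -0.116, 0.993], [0.0, 0.993, 0.116], [-1.0, 0.003, -0.024]] [ 0.48   0.248 -0.255 -0.013 -1.089 -1.929] [-0.3  0.4 -0.4] 0.08743417772005699
197 77
```

View pics/s3c.png

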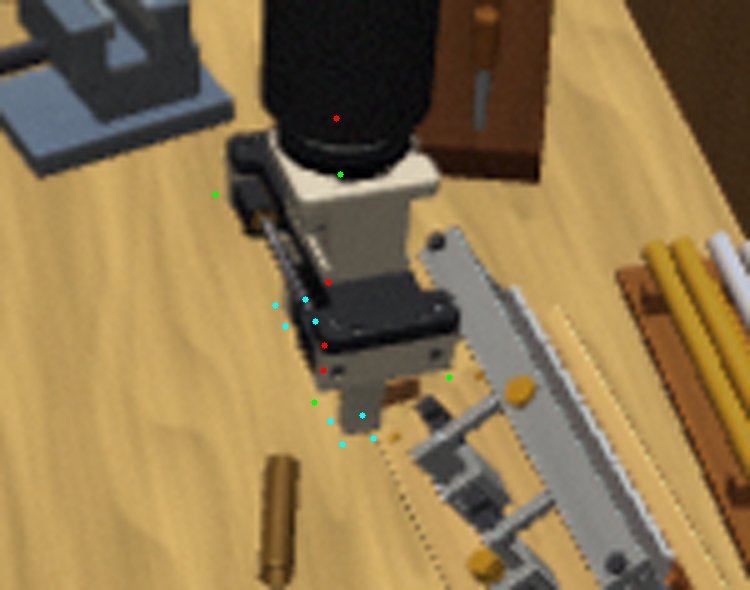

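Request:
apply_moves --commands '[{"dx":30,"dy":0,"dz":10,"spin":0,"hand":0},{"dx":50,"dy":0,"dz":10,"spin":0,"hand":0},{"dx":60,"dy":0,"dz":10,"spin":0,"hand":0},{"dx":60,"dy":0,"dz":10,"spin":0,"hand":0},{"dx":60,"dy":0,"dz":10,"spin":0,"hand":0}]'

```text
t: 6.5
eef_pos: [0.8355, 0.0852, 0.4072]
ee_rot: [3.011, 1.548, 3.125]
force: [1.0, 1.1, 0.3]
width: 0.0875
```

Request:
apply_moves --commands '[{"dx":45,"dy":0,"dz":0,"spin":0,"hand":0},{"dx":30,"dy":0,"dz":0,"spin":0,"hand":0},{"dx":20,"dy":0,"dz":0,"spin":0,"hand":0},{"dx":15,"dy":0,"dz":0,"spin":0,"hand":0},{"dx":10,"dy":0,"dz":0,"spin":0,"hand":0}]'

```text
t: 7.12
eef_pos: [0.9545, 0.0852, 0.4052]
ee_rot: [3.028, 1.546, -3.141]
force: [-0.6, 1.2, 0.1]
width: 0.0876
```

Request:
apply_moves --commands '[{"dx":10,"dy":0,"dz":0,"spin":0,"hand":0},{"dx":15,"dy":0,"dz":0,"spin":0,"hand":0},{"dx":20,"dy":0,"dz":0,"spin":0,"hand":0},{"dx":20,"dy":0,"dz":0,"spin":0,"hand":0},{"dx":20,"dy":0,"dz":0,"spin":0,"hand":0}]'

```text
t: 7.75
eef_pos: [0.9945, 0.0821, 0.3919]
ee_rot: [-0.115, 1.553, -0.002]
force: [0.5, 0.6, -0.3]
width: 0.0873
```

```bash
cat > st.py <<'E'
from h import *
s=status.get_state(); R=Ro.from_euler('xyz',s['ee_rot']).as_matrix()
print(round(s['t'],2),s['eef_pos'].round(4),'toolx',R[:,0].round(3),'jaw',R[:,1].round(3),'q',s['q'].round(3),'F',s['force'].round(1),round(float(s['width']),4))
E
python3 st.py
```

```text
7.75 [0.9945 0.0821 0.3919] toolx [ 0.018 -0.    -1.   ] jaw [-0.113  0.994 -0.002] q [ 0.277  1.049  1.25   0.005 -1.754 -1.734] F [ 0.5  0.6 -0.3] 0.0873
```

Request:
apply_moves --commands '[{"dx":30,"dy":0,"dz":0,"spin":0,"hand":0},{"dx":40,"dy":0,"dz":0,"spin":0,"hand":0},{"dx":50,"dy":0,"dz":0,"spin":0,"hand":0},{"dx":60,"dy":0,"dz":0,"spin":0,"hand":0},{"dx":60,"dy":0,"dz":0,"spin":0,"hand":0}]'

```text
t: 8.38
eef_pos: [1.0522, 0.0714, 0.3335]
ee_rot: [-0.135, 1.387, -0.023]
force: [0.5, -0.9, 0.2]
width: 0.0872
```

```bash
python3 st.py
```

```text
8.38 [1.0522 0.0714 0.3335] toolx [ 0.182 -0.004 -0.983] jaw [-0.11   0.994 -0.025] q [ 0.26   1.121  1.25   0.051 -1.524 -1.716] F [ 0.5 -0.9  0.2] 0.0872
```

Request:
apply_moves --commands '[{"dx":55,"dy":5,"dz":20,"spin":0,"hand":0},{"dx":55,"dy":5,"dz":20,"spin":0,"hand":0},{"dx":55,"dy":5,"dz":20,"spin":0,"hand":0},{"dx":55,"dy":5,"dz":20,"spin":0,"hand":0},{"dx":55,"dy":5,"dz":20,"spin":0,"hand":0}]'

```text
t: 9.0
eef_pos: [1.0916, 0.0835, 0.3567]
ee_rot: [-0.138, 1.17, -0.025]
force: [-0.8, -0.2, -0.5]
width: 0.0877
```

```bash
python3 st.py
```

```text
9.0 [1.0916 0.0835 0.3567] toolx [ 0.39  -0.01  -0.921] jaw [-0.101  0.993 -0.054] q [ 0.273  1.123  1.25   0.119 -1.314 -1.739] F [-0.8 -0.2 -0.5] 0.0877
```

Request:
apply_moves --commands '[{"dx":52,"dy":25,"dz":20,"spin":0,"hand":0},{"dx":52,"dy":25,"dz":20,"spin":0,"hand":0},{"dx":52,"dy":25,"dz":20,"spin":0,"hand":0},{"dx":52,"dy":25,"dz":20,"spin":0,"hand":0},{"dx":30,"dy":25,"dz":10,"spin":0,"hand":0}]'

```text
t: 9.62
eef_pos: [1.1183, 0.1852, 0.3698]
ee_rot: [-0.123, 0.974, -0.008]
force: [1.1, -0.6, -0.5]
width: 0.0875
```

```bash
cat >> st.py <<'E'
n=RR[:,2]; yv=RR[:,1]; Rd=np.c_[-n,yv,np.cross(-n,yv)]
if R[:,1]@yv<0: Rd=np.c_[-n,-yv,np.cross(-n,-yv)]
rel=R@Rd.T
print('err rotvec in rail axes deg',np.degrees(RR.T@Ro.from_matrix(rel).as_rotvec()).round(1), 'tilt',np.degrees(np.arccos(-R[2,0])).round(1))
g=s['eef_pos']+R[:,0]*.159; tipp=s['eef_pos']+R[:,0]*.178
print('grasp pt rail mm',(RR.T@(g-RM)*1000).round(1),'tip',(RR.T@(tipp-RM)*1000).round(1))
E
python3 st.py
```

```text
9.62 [1.1183 0.1852 0.3698] toolx [ 0.562 -0.005 -0.827] jaw [-0.093  0.993 -0.069] q [ 0.367  1.149  1.25   0.231 -1.118 -1.865] F [ 1.1 -0.6 -0.5] 0.0875
err rotvec in rail axes deg [-3.8  1.   1.4] tilt 34.2
grasp pt rail mm [ 551.7   70.9 -175.3] tip [ 551.4   69.7 -194.3]
```

```bash
cat > tgt.py <<'E'
from h import *
import sys
s=status.get_state(); R=Ro.from_euler('xyz',s['ee_rot']).as_matrix()
q=np.array([float(v) for v in sys.argv[1:4]])
f=W(*q)-R[:,0]*.159
print('flange tgt',f.round(4),'delta mm',((f-s['eef_pos'])*1000).round(1))
E
python3 tgt.py -2 45 139; python3 tgt.py -2 45 39
```

```text
flange tgt [0.4913 0.0889 0.3097] delta mm [-627.   -96.3  -60.1]
flange tgt [0.5483 0.0953 0.2278] delta mm [-570.   -89.9 -142. ]
```

Request:
apply_moves --commands '[{"dx":-20,"dy":-5,"dz":0,"spin":0,"hand":0},{"dx":-40,"dy":-10,"dz":5,"spin":0,"hand":0},{"dx":-55,"dy":-10,"dz":5,"spin":0,"hand":0},{"dx":-60,"dy":-10,"dz":5,"spin":0,"hand":0},{"dx":-60,"dy":-10,"dz":0,"spin":0,"hand":0}]'

```text
t: 10.25
eef_pos: [0.8814, 0.14, 0.3857]
ee_rot: [-0.121, 0.974, -0.006]
force: [2.0, 1.0, 1.4]
width: 0.0878
```

Request:
apply_moves --commands '[{"dx":-60,"dy":-10,"dz":0,"spin":0,"hand":0},{"dx":-60,"dy":-10,"dz":0,"spin":0,"hand":0},{"dx":-60,"dy":-10,"dz":0,"spin":0,"hand":0},{"dx":-60,"dy":-10,"dz":0,"spin":0,"hand":0},{"dx":-60,"dy":-10,"dz":0,"spin":0,"hand":0}]'

```text
t: 10.88
eef_pos: [0.5813, 0.09, 0.3844]
ee_rot: [-0.122, 0.975, -0.007]
force: [-0.6, -0.2, 0.9]
width: 0.0876
```

Request:
apply_moves --commands '[{"dx":-50,"dy":0,"dz":-20,"spin":0,"hand":0},{"dx":-30,"dy":0,"dz":-25,"spin":0,"hand":0},{"dx":-12,"dy":0,"dz":-20,"spin":0,"hand":0},{"dx":0,"dy":0,"dz":0,"spin":0,"hand":0},{"dx":0,"dy":0,"dz":0,"spin":0,"hand":0}]'

```text
t: 11.5
eef_pos: [0.5043, 0.086, 0.3469]
ee_rot: [-0.124, 1.01, -0.004]
force: [-0.1, -0.2, 0.0]
width: 0.0875
```

```bash
python3 st.py;  python3 tgt.py -2 45 39; python3 shot.py s4
```

```text
11.5 [0.5043 0.086  0.3469] toolx [ 0.532 -0.002 -0.847] jaw [-0.101  0.993 -0.066] q [ 0.346 -0.011 -0.995  1.288 -0.191 -3.03 ] F [-0.1 -0.2  0. ] 0.0875
err rotvec in rail axes deg [-3.5  3.1  1.6] tilt 32.1
grasp pt rail mm [ 24.   41.7 162.4] tip [ 22.9  40.5 143.5]
flange tgt [0.5531 0.0949 0.231 ] delta mm [  48.8    8.8 -116. ]
11.5 [0.5043 0.086  0.3469] [[0.532, -0.101, 0.841], [-0.002, 0.993, 0.12], [-0.847, -0.066, 0.528]] [ 0.346 -0.011 -0.995  1.288 -0.191 -3.03 ] [-0.1 -0.2  0. ] 0.0875418077050681
194 75
```

View pics/s4c.png

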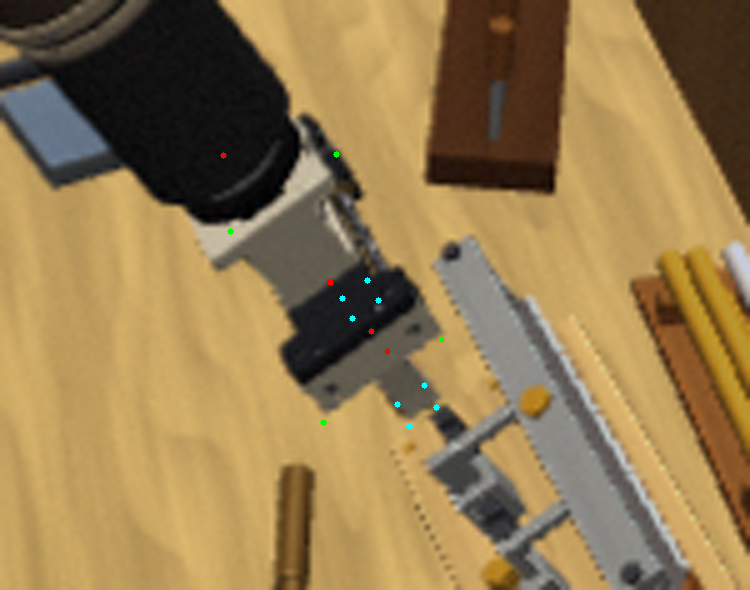

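```bash
cat > fk.py <<'E'
from h import *
D=[([.1583,.656,.4037],[0,-.001,-1],[1.6221,.35945,.01108]),
([.9946,.0832,.377],[.011,0,-1],[.2783,1.0605,1.24]),
([.8523,.0852,.3956],[.023,-.001,-1],[.327,.668,.501]),
([.5739,.0853,.3566],[-.024,0,-1],[.48,.248,-.255]),
([.9945,.0821,.3919],[.018,0,-1],[.277,1.049,1.25]),
([1.0522,.0714,.3335],[.182,-.004,-.983],[.26,1.121,1.25]),
([1.0916,.0835,.3567],[.39,-.01,-.921],[.273,1.123,1.25]),
([1.1183,.1852,.3698],[.562,-.005,-.827],[.367,1.149,1.25]),
([.5043,.086,.3469],[.532,-.002,-.847],[.346,-.011,-.995])]
A_=[];B_=[]
for p,t,q in D:
    Rz=Ro.from_euler('z',-q[0]).as_matrix(); p=Rz@p; t=Rz@t; f=q[2]-q[1]
    # unknown c0,L2,L4,a,h,d,L6
    A_+= [[1,np.sin(q[1]),np.cos(f),np.sin(f),0,0,t[0]],[0,0,0,0,0,1,t[1]],[0,np.cos(q[1]),np.sin(f),-np.cos(f),1,0,t[2]]]
    B_+=list(p)
X,res,rk,sv=np.linalg.lstsq(np.array(A_),np.array(B_),rcond=None)
if __name__=='__main__':
    print(dict(zip(['c0','L2','L4','a','h','d','L6'],X.round(4))),rk,np.abs(np.array(A_)@X-B_).max())
c0,L2,L4,a,h,d,L6=X
from scipy.optimize import fsolve
def ik(p,t):
    w=np.array(p)-L6*np.array(t); r=np.hypot(w[0],w[1]); q1=np.arctan2(w[1],w[0])-np.arcsin(d/r); rho=np.sqrt(r*r-d*d)
    f=lambda q:[c0+L2*np.sin(q[0])+L4*np.cos(q[1]-q[0])+a*np.sin(q[1]-q[0])-rho,h+L2*np.cos(q[0])+L4*np.sin(q[1]-q[0])-a*np.cos(q[1]-q[0])-w[2]]
    q,_,ok,_=fsolve(f,[.3,-.6],full_output=1)
    fd=Ro.from_euler('z',q1).apply([np.cos(q[1]-q[0]),0,np.sin(q[1]-q[0])])
    return q1,q[0],q[1],np.degrees(np.arccos(np.clip(fd@t,-1,1))),ok,np.degrees(q[1]-q[0])
E
python3 fk.py
python3 - <<'E'
from fk import *
tool=-RR[:,2]
for y in(45,75):
 for z in(139,89,60,39):
  for th in(35,25,15):
    t=Ro.from_euler('z',YAW).as_matrix()@np.array([np.sin(np.radians(th)),0,-np.cos(np.radians(th))])
    p=W(-2,y,z)-.159*t; print(y,z,th,p.round(3),np.round(ik(p,t),3))
E
```

```text
{'c0': np.float64(0.2555), 'L2': np.float64(0.4243), 'L4': np.float64(0.3278), 'a': np.float64(0.111), 'h': np.float64(0.4766), 'd': np.float64(-0.1723), 'L6': np.float64(0.2572)} 7 0.12904810590680355
45 139 35 [0.49  0.078 0.308] [   0.694    0.844   -1.245   61.642    4.    -119.647]
45 139 25 [0.514 0.081 0.322] [  0.599   0.142  -0.933  12.871   1.    -61.644]
45 139 15 [0.54  0.084 0.332] [  0.527   0.127  -0.706  29.06    1.    -47.736]
45 89 35 [0.519 0.081 0.268] [   0.646    1.756   -1.292  114.486    1.    -174.62 ]
45 89 25 [0.542 0.084 0.281] [  0.566   0.449  -0.896  14.451   1.    -77.048]
45 89 15 [0.568 0.087 0.291] [  0.503   0.344  -0.668  18.938   1.    -57.985]
45 60 35 [0.535 0.083 0.244] [   0.622    1.182   -1.076   71.614    1.    -129.399]
45 60 25 [0.559 0.086 0.258] [  0.549   0.585  -0.853  18.406   1.    -82.432]
45 60 15 [0.585 0.089 0.267] [  0.49    0.456  -0.633  14.633   1.    -62.43 ]
45 39 35 [0.547 0.084 0.227] [   0.606    1.167   -1.01    67.304    1.    -124.716]
45 39 25 [0.571 0.087 0.24 ] [  0.537   0.668  -0.816  20.599   1.    -85.065]
45
[... 351 characters left out ...]
 [   0.721    1.225   -1.167   77.619    1.    -137.02 ]
75 89 25 [0.539 0.114 0.281] [  0.631   0.447  -0.887  14.763   1.    -76.466]
75 89 15 [0.565 0.117 0.291] [  0.56    0.346  -0.662  19.723   1.    -57.742]
75 60 35 [0.532 0.113 0.244] [   0.694    1.146   -1.064   68.149    1.    -126.594]
75 60 25 [0.556 0.116 0.258] [  0.612   0.582  -0.845  18.203   1.    -81.795]
75 60 15 [0.581 0.118 0.267] [  0.545   0.458  -0.627  15.482   1.    -62.139]
75 39 35 [0.544 0.114 0.227] [   0.676    1.142   -1.      64.726    1.    -122.744]
75 39 25 [0.568 0.117 0.24 ] [  0.598   0.665  -0.809  20.233   1.    -84.428]
75 39 15 [0.593 0.12  0.25 ] [  0.535   0.533  -0.596  13.076   1.    -64.691]
```

```bash
cat > fk.py <<'E'
from h import *
from scipy.optimize import least_squares
# pos, rpy-derived R columns (toolx,jaw), q
D=[([.9946,.0832,.377],[.011,0,-1],None,[.2783,1.0605,1.24,.0078,-1.7586,1.4049]),
([.8523,.0852,.3956],[.023,-.001,-1],[.112,-.994,.003],[.327,.668,.501,.008,-1.383,1.354]),
([.1583,.656,.4037],[0,-.001,-1],[-.235,-.972,.002],[1.6221,.35945,.01108,0,-1.2241,-.2881]),
([.5739,.0853,.3566],[-.024,0,-1],[-.116,.993,.003],[.48,.248,-.255,-.013,-1.089,-1.929]),
([.9945,.0821,.3919],[.018,0,-1],[-.113,.994,-.002],[.277,1.049,1.25,.005,-1.754,-1.734]),
([1.0522,.0714,.3335],[.182,-.004,-.983],[-.11,.994,-.025],[.26,1.121,1.25,.051,-1.524,-1.716]),
([1.0916,.0835,.3567],[.39,-.01,-.921],[-.101,.993,-.054],[.273,1.123,1.25,.119,-1.314,-1.739]),
([1.1183,.1852,.3698],[.562,-.005,-.827],[-.093,.993,-.069],[.367,1.149,1.25,.231,-1.118,-1.865]),
([.5043,.086,.3469],[.532,-.002,-.847],[-.101,.993,-.066],[.346,-.011,-.995,1.288,-.191,-3.03])]
E=lambda ax,v:Ro.from_euler(ax,v).as_matrix()
S4,S6=1,1
def fk(q,X,s4=None,s6=None):
    s4=S4 if s4 is None else s4; s6=S6 if s6 is None else s6
    c0,L2,L4,a,h,d,L6,o6=X
    f=q[2]-q[1]; Rz=E('z',q[0])
    w=Rz@np.array([c0+L2*np.sin(q[1])+L4*np.cos(f)+a*np.sin(f),0,h+L2*np.cos(q[1])+L4*np.sin(f)-a*np.cos(f)])
    R4=Rz@E('y',-f)@E('x',s4*q[3]); R5=R4@E('y',-q[4]); R6=R5@E('x',s6*q[5]+o6)
    return w+d*R4[:,1]+L6*R5[:,0],R6
def fit():
    best=None
    for s4 in(1,-1):
     for s6 in(1,-1):
      for o in(0,1.57,3.14,-1.57):
        def r(X):
            o_=[]
            for p,t,j,q in D:
                P,R=fk(q,X,s4,s6); o_+=list(P-p)+list(.3*(R[:,0]-t))
                if j is not None:o_+=list(.3*(R[:,1]-j))
            return o_
        z=least_squares(r,[.1,.4,.4,0,.4,-.19,.2,o])
        if best is None or z.cost<best[0]: best=(z.cost,z.x,s4,s6,np.abs(z.fun).max())
    return best
c,X,S4,S6,mx=fit()
LO=np.array([-3.07,-1.43,-1.02,-3.03,-3.05,-3.03]);HI=np.array([3.07,2.12,1.25,1.67,0,3.03])
def ik(p,Rd,q0):
    def r(q):
        P,R=fk(q,X); return np.r_[P-p,.3*Ro.from_matrix(R@Rd.T).as_rotvec()]
    z=least_squares(r,np.clip(q0,LO+1e-6,HI-1e-6),bounds=(LO,HI)); return z.x,np.abs(z.fun).max()
def Rdes(th,flip=False):
    A=E('z',YAW); t=A@[np.sin(np.radians(th)),0,-np.cos(np.radians(th))]; y=A@[0,1,0]; y=-y if flip else y
    return np.c_[t,y,np.cross(t,y)]
if __name__=='__main__':
    print(c,X.round(4),S4,S6,mx)
    for flip in(0,1):
     for th in(35,30,25,20):
      for y,z in((45,139),(45,39),(75,39)):
        Rd=Rdes(th,flip); p=W(-2,y,z)-.159*Rd[:,0]
        b=min((ik(p,Rd,q0) for q0 in ([.4,.4,-.6,.5,-.5,-2],[.4,.4,-.6,-.5,-.5,1],[.4,.6,-.6,-2.8,-.5,0.5],[.5,.2,-.5,1.2,-.4,-2.9],[.5,.2,-.5,-1.2,-.4,2])),key=lambda a:a[1]); print(flip,th,y,z,b[0].round(2),b[1].round(4))
E
python3 fk.py
```

```text
1.8029852480089022e-05 [-1.0000e-04  6.0170e-01  4.6350e-01 -4.0000e-04  1.9840e-01 -1.9180e-01
  2.0000e-01 -1.5709e+00] -1 -1 0.005065227136729706
0 35 45 139 [ 0.32  0.   -1.02  1.23 -0.1  -2.98] 0.0267
0 35 45 39 [-0.17  0.27 -0.69 -3.03 -0.    1.69] 0.0396
0 35 75 39 [-0.12  0.27 -0.69 -3.03 -0.    1.65] 0.0325
0 30 45 139 [ 0.29  0.02 -1.02  1.31 -0.09 -3.03] 0.0039
0 30 45 39 [ 0.24  0.22 -0.94  1.34 -0.04 -3.03] 0.0354
0 30 75 39 [-0.12  0.29 -0.67 -3.03 -0.    1.66] 0.0316
0 25 45 139 [ 0.54  0.05 -0.84  0.58 -0.32 -2.52] 0.0
0 25 45 39 [ 0.24  0.24 -0.92  1.34 -0.05 -3.03] 0.0115
0 25 75 39 [ 0.33  0.25 -0.91  1.26 -0.08 -3.03] 0.0122
0 20 45 139 [ 0.56  0.09 -0.69  0.32 -0.5  -2.28] 0.0
0 20 45 39 [ 0.49  0.28 -0.72  0.49 -0.27 -2.4 ] 0.0
0 20 75 39 [ 0.53  0.29 -0.73  0.55 -0.27 -2.5 ] 0.0
1 35 45 139 [ 0.32  0.   -1.02  1.23 -0.1   0.16] 0.0267
1 35 45 39 [-0.17  0.27 -0.69 -3.03 -0.   -1.45] 0.0396
1 35 75 39 [-0.12  0.27 -0.69 -3.03 -0.   -1.49] 0.0325
1 30 45 139 [ 0.28  0.02 -1.02  1.32 -0.09  0.1 ] 0.0037
1 30 45 39 [ 0.13  0.22 -0.95  1.67 -0.02 -0.11] 0.0337
1 30 75 39 [-0.12  0.29 -0.67 -3.03 -0.   -1.49] 0.0316
1 25 45 139 [ 0.54  0.05 -0.84  0.58 -0.32  0.62] 0.0
1 25 45 39 [ 0.12  0.24 -0.93  1.67 -0.01 -0.11] 0.0105
1 25 75 39 [ 0.18  0.24 -0.93  1.67 -0.03 -0.16] 0.0095
1 20 45 139 [ 0.56  0.09 -0.69  0.32 -0.5   0.86] 0.0
1 20 45 39 [ 0.49  0.28 -0.72  0.49 -0.27  0.75] 0.0
1 20 75 39 [ 0.53  0.29 -0.73  0.55 -0.27  0.64] 0.0
```

```bash
cat > sim.py <<'E'
from fk import *
def step(q,dx,dy,dz,sp,w,hold=None):
    P,R=fk(q,X); p=P+np.array([dx,dy,dz])/1000; Rd=E('z',np.radians(sp))@R
    def r(v):
        A,B=fk(v,X); return np.r_[A-p,w*Ro.from_matrix(B@Rd.T).as_rotvec()]
    return least_squares(r,np.clip(q,LO+1e-5,HI-1e-5),bounds=(LO,HI)).x
def show(q):
    P,R=fk(q,X); n=RR[:,2]; yv=RR[:,1]; yv=yv if R[:,1]@yv>0 else -yv
    Rd=np.c_[-n,yv,np.cross(-n,yv)]
    g=P+.159*R[:,0]
    print(P.round(3),'tilt',np.degrees(np.arccos(-R[2,0])).round(1),'err',np.degrees(RR.T@Ro.from_matrix(R@Rd.T).as_rotvec()).round(1),'g',(RR.T@(g-RM)*1000).round(0),'q',q.round(2))
if __name__=='__main__':
    for w in(.1,.2,.3,.5,1):
        q=np.array([ 0.277,1.049,1.25,0.005,-1.754,-1.734])
        for d in(30,40,50,60,60): q=step(q,d,0,0,0,w)
        print(w,end=' ');show(q)
        for d in range(5): q=step(q,55,5,20,0,w)
        print(w,end=' ');show(q)
        for d in (52,52,52,52,30): q=step(q,d,25,20 if d>50 else 10,0,w)
        for d in ((-20,-5,0),(-40,-10,5),(-55,-10,5),(-60,-10,5),(-60,-10,0))+((-60,-10,0),)*5: q=step(q,*d,0,w)
        print(w,end=' ');show(q)
        for d in((-50,0,-20),(-30,0,-25),(-12,0,-20)): q=step(q,*d,0,w)
        print(w,end=' ');show(q)
    print('act [.504 .086 .347] q [ 0.346 -0.011 -0.995  1.288 -0.191 -3.03 ]')
E
python3 sim.py
```

```text
0.1 [1.192 0.079 0.378] tilt 52.1 err [-10.4 -16.    3.1] g [ 654.  -59. -196.] q [ 0.26  1.22  1.25  0.42 -0.77 -1.9 ]
0.1 [1.267 0.089 0.438] tilt 83.5 err [ -7.8 -48.    8.2] g [ 824.  -40. -145.] q [ 0.07  1.36  1.25  1.61 -0.02 -2.99]
0.1 [0.719 0.089 0.491] tilt 78.0 err [  6.9 -43.6  14.7] g [396.  62. 202.] q [ 0.15  0.17  0.01 -1.3  -0.17 -0.09]
0.1 [0.627 0.089 0.426] tilt 78.0 err [  6.9 -43.6  14.7] g [284.  72. 201.] q [-0.07  0.11 -0.24 -1.87 -0.39  0.55]
0.2 [1.132 0.075 0.356] tilt 33.3 err [-6.5  2.4  2.1] g [ 541.  -48. -187.] q [ 0.27  1.16  1.25  0.22 -1.12 -1.77]
0.2 [1.253 0.089 0.409] tilt 74.4 err [-14.  -37.9   4.7] g [ 776.  -61. -176.] q [ 0.16  1.27  1.08  1.24 -0.26 -2.65]
0.2 [0.771 0.097 0.498] tilt 50.6 err [ -9.  -14.4  10.2] g [379.  12. 140.] q [ 0.15  0.25 -0.46  1.63 -0.16 -3.03]
0.2 [0.68  0.097 0.44 ] tilt 44.3 err [-8.7 -7.9 10.7] g [254.  21. 141.] q [ 0.19  0.16 -0.66  1.6  -0.19 -3.03]
0.3 [1.091 0.072 0.341] tilt 21.2 err [-4.1 14.2  1.3] g [ 466.  -39. -171.] q [ 0.26  1.14  1.25  0.13 -1.34 -1.73]
0.3 [1.174 0.084 0.38 ] tilt 47.0 err [ -
[... 594 characters left out ...]
7  2. ] g [108.  22. 150.] q [ 0.43  0.07 -0.78  0.93 -0.34 -2.72]
0.5 [0.492 0.08  0.336] tilt 31.0 err [-5.6  4.6  2.2] g [  3.  31. 162.] q [ 0.36 -0.01 -1.02  1.28 -0.23 -3.03]
1 [1.03  0.068 0.321] tilt 3.6 err [-0.6 31.5  0.3] g [ 361.  -27. -134.] q [ 0.26  1.12  1.25  0.02 -1.64 -1.71]
1 [1.038 0.074 0.335] tilt 6.9 err [-1.3 28.3  0.5] g [ 383.  -23. -133.] q [ 0.26  1.12  1.25  0.04 -1.59 -1.72]
1 [0.5   0.074 0.358] tilt 9.9 err [-1.7 25.3  0.6] g [-33.  35. 190.] q [ 0.58  0.06 -0.55  0.14 -0.83 -2.12]
1 [0.408 0.074 0.293] tilt 9.9 err [-1.7 25.3  0.6] g [-146.   45.  189.] q [ 0.72 -0.02 -0.84  0.2  -0.65 -2.33]
act [.504 .086 .347] q [ 0.346 -0.011 -0.995  1.288 -0.191 -3.03 ]
```

Run:
```python
from sim import *
q0=np.array([0.346,-.011,-.995,1.288,-.191,-3.03])
def run(name,seq):
    q=q0.copy(); print(name)
    for rep,d in seq:
        for _ in range(rep): q=step(q,*d,.5)
        show(q)
run('descend',[(3,(15,3,-35,0)),(3,(0,0,-35,0))])
run('pull x',[(3,(-40,0,0,0)),(3,(-40,0,0,0)),(3,(-40,0,0,0))])
run('pull x up',[(3,(-40,0,-20,0)),(3,(-40,0,-20,0))])
run('spin+',[(3,(-10,0,0,8)),(3,(-10,0,0,8))])
run('spin-',[(3,(-10,0,0,-8)),(3,(-10,0,0,-8))])
run('out then down',[(3,(40,0,0,0)),(4,(0,0,-30,0)),(3,(-40,0,0,0))])
run('spin- out',[(3,(30,0,10,-10)),(3,(-40,0,0,0)),(3,(-40,0,0,0)),(3,(20,0,0,10))])
```

```text
descend
[0.555 0.091 0.287] tilt 26.4 err [-2.7  8.7  2. ] g [16. 43. 86.] q [ 0.29  0.16 -0.94  1.33 -0.13 -3.03]
[0.566 0.091 0.227] tilt 20.6 err [-2.1 14.5  2.2] g [-26.  43.  33.] q [ 0.27  0.27 -0.93  1.35 -0.1  -3.03]
pull x
[0.399 0.088 0.375] tilt 29.5 err [-3.1  5.7  1.5] g [-53.  57. 246.] q [ 0.75 -0.24 -1.02  0.75 -0.52 -2.81]
[0.294 0.093 0.408] tilt 26.9 err [-2.8  8.3  1.4] g [-126.   73.  333.] q [ 1.26 -0.53 -1.02  0.54 -1.   -2.98]
[0.26  0.074 0.418] tilt 23.6 err [-1.3 11.5  3.8] g [-158.   62.  363.] q [ 1.49 -0.69 -0.99  0.43 -1.24 -3.03]
pull x up
[0.416 0.091 0.344] tilt 26.5 err [-2.5  8.7  1.4] g [-65.  59. 211.] q [ 0.7  -0.15 -1.02  0.73 -0.44 -2.78]
[0.334 0.098 0.348] tilt 20.5 err [-1.4 14.6  1.2] g [-145.   78.  264.] q [ 1.01 -0.31 -1.02  0.46 -0.71 -2.78]
spin+
[0.474 0.086 0.347] tilt 32.1 err [ 9.8  2.3 21.6] g [ -3.  80. 181.] q [ 0.59 -0.06 -0.88  0.44 -0.22 -2.03]
[0.444 0.086 0.347] tilt 32.1 err [23.2  1.3 41.5] g [-42. 114. 208.] q [ 0.53 -0.08 -0.6  -0.32 -0.53 -0.91]
spin-
[0.483 0.071 0.377] tilt 27.8 err [-14.8   8.1 -17.3] g [  3.   2. 
[... 258 characters left out ...]
-0.76  1.08 -0.2  -2.81]
[0.635 0.085 0.267] tilt 26.4 err [-2.8  8.8  1.8] g [69. 28. 24.] q [ 0.22  0.29 -0.81  1.39 -0.1  -3.03]
[0.517 0.085 0.279] tilt 24.9 err [-2.7 10.3  1.8] g [-24.  41. 101.] q [ 0.31  0.12 -1.    1.31 -0.13 -3.03]
spin- out
[0.6   0.079 0.394] tilt 29.4 err [-18.8   6.7 -22.8] g [109. -13. 155.] q [ 0.51  0.14 -0.62  0.75 -0.67 -3.03]
[0.487 0.069 0.406] tilt 27.3 err [-17.9   8.8 -21.9] g [ 18.  -6. 231.] q [ 0.64 -0.05 -0.77  0.65 -0.77 -3.03]
[0.381 0.051 0.42 ] tilt 24.8 err [-16.5  11.3 -20.4] g [-67.  -8. 304.] q [ 0.83 -0.28 -0.86  0.53 -0.95 -3.03]
[0.441 0.051 0.42 ] tilt 24.8 err [-1.6 10.4  5.7] g [ -9.  18. 263.] q [ 0.65 -0.19 -0.76  0.4  -0.68 -2.29]
```

```bash
cat > s2.py <<'E'
from sim import *
q0=status.get_state()['q']
import sys
def go(q,tgt,n,w=.5):
    P,R=fk(q,X); f=W(*tgt)-.159*R[:,0]; d=(f-P)*1000/n
    print('  per row',d.round(1))
    for _ in range(n): q=step(q,*d,0,w)
    show(q); return q
E
python3 - <<'E'
from s2 import *
q=q0
for _ in range(6): q=step(q,-40,0,-20,0,.5)
show(q)
q=go(q,(-4,45,130),4); q=go(q,(-4,45,39),4); q=go(q,(-4,45,53),2); q=go(q,(-4,75,53),2); q=go(q,(-4,75,39),2)
E
```

```text
[0.334 0.098 0.347] tilt 20.5 err [-1.4 14.6  1.2] g [-145.   78.  264.] q [ 1.01 -0.31 -1.02  0.46 -0.71 -2.78]
  per row [48.5 -2.9 -7.2]
[0.529 0.087 0.319] tilt 20.5 err [-1.4 14.6  1.2] g [ -4.  45. 130.] q [ 0.57  0.1  -0.73  0.41 -0.46 -2.36]
  per row [ 13.    1.5 -18.6]
[0.58  0.092 0.244] tilt 20.5 err [-1.4 14.6  1.2] g [-4. 45. 39.] q [ 0.46  0.28 -0.79  0.69 -0.23 -2.56]
  per row [-4.  -0.4  5.7]
[0.572 0.092 0.256] tilt 20.5 err [-1.4 14.6  1.2] g [-4. 45. 53.] q [ 0.49  0.25 -0.77  0.61 -0.27 -2.5 ]
  per row [-1.7 14.9  0. ]
[0.569 0.121 0.256] tilt 20.5 err [-1.4 14.6  1.2] g [-4. 75. 53.] q [ 0.53  0.25 -0.78  0.66 -0.28 -2.6 ]
  per row [ 4.   0.4 -5.7]
[0.577 0.122 0.244] tilt 20.5 err [-1.4 14.6  1.2] g [-4. 75. 39.] q [ 0.51  0.28 -0.79  0.74 -0.24 -2.66]
```

All reachable at about 20° of tilt. I'll execute it.

Request:
apply_moves --commands '[{"dx":-20,"dy":0,"dz":-10,"spin":0,"hand":0},{"dx":-40,"dy":0,"dz":-20,"spin":0,"hand":0},{"dx":-40,"dy":0,"dz":-20,"spin":0,"hand":0},{"dx":-40,"dy":0,"dz":-20,"spin":0,"hand":0},{"dx":-40,"dy":0,"dz":-20,"spin":0,"hand":0}]'

```text
t: 12.18
eef_pos: [0.4084, 0.1497, 0.3345]
ee_rot: [-0.201, 1.112, -0.129]
force: [-0.2, 0.9, 0.3]
width: 0.0876
```

```bash
python3 st.py
```

```text
12.18 [0.4084 0.1497 0.3345] toolx [ 0.44  -0.057 -0.896] jaw [-0.051  0.995 -0.089] q [ 0.841 -0.097 -1.016  0.815 -0.527 -3.03 ] F [-0.2  0.9  0.3] 0.0876
err rotvec in rail axes deg [-6.1  9.3 -0.4] tilt 26.3
grasp pt rail mm [-72.6 108.5 205.3] tip [-75.7 106.5 186.6]
```

Run:
```python
from sim import *
import itertools
q0=status.get_state()['q']
yv=RR[:,1]
out=[]
for dx,dy,dz,sp in itertools.product((-40,-20,0),(-40,-20,0,20),(-40,-20,0),(0,2,4)):
    q=q0
    for k in range(5):
        q=step(q,dx,dy,dz,sp,.5)
        P,R=fk(q,X); til=np.degrees(np.arccos(-R[2,0]))
        # best extra spin s: minimise err x,z
        n=RR[:,2];Rd=np.c_[-n,yv,np.cross(-n,yv)]; e=np.degrees(RR.T@Ro.from_matrix(R@Rd.T).as_rotvec())
        s=-(e[0]*.574+e[2]*.819); e2=e+s*np.array([.574,0,.819])
        out.append((abs(e2[0])+abs(e2[2])+2*max(0,abs(til-20)-2),dx,dy,dz,sp,k+1,til.round(1),e.round(1),round(s,1),e2.round(1),P.round(3),q.round(2)))
out.sort(key=lambda a:a[0])
for o in out[:10]: print(*o)
```

```text
3.370068456157844 -20 -40 -20 0 5 18.7 [-3.7 16.6 -1. ] 2.9 [-2.  16.6  1.4] [ 0.359 -0.049  0.312] [ 0.5  -0.23 -1.02  0.36 -0.53 -2.28]
3.545356224873147 0 -40 -40 0 4 18.1 [-3.8 17.2 -1. ] 3.1 [-2.1 17.2  1.5] [ 0.455 -0.005  0.249] [ 0.4   0.08 -1.02  0.66 -0.24 -2.52]
3.826905747161148 0 -40 -40 2 5 18.2 [ 2.1 16.7  7.8] -7.6 [-2.3 16.7  1.6] [ 0.452 -0.051  0.207] [ 0.29  0.16 -1.02  0.49 -0.08 -2.09]
4.098521856539174 -20 -40 -40 0 3 18.2 [-4.3 17.2 -1. ] 3.3 [-2.4 17.2  1.7] [0.4   0.04  0.293] [ 0.65 -0.09 -1.02  0.51 -0.46 -2.59]
4.27310103277974 -20 -40 -20 0 4 19.7 [-4.4 15.7 -0.9] 3.2 [-2.5 15.7  1.8] [ 0.371 -0.005  0.322] [ 0.61 -0.22 -1.02  0.44 -0.55 -2.46]
4.372216622112425 -20 -40 -40 4 4 18.1 [ 5.4 16.7 13.1] -13.8 [-2.6 16.7  1.8] [ 0.384 -0.012  0.252] [ 0.52 -0.05 -1.02  0.23 -0.3  -1.93]
4.3818297934432575 0 -40 -40 2 4 18.8 [ 0.4 16.2  6.1] -5.2 [-2.6 16.2  1.8] [ 0.45  -0.009  0.242] [ 0.4   0.08 -1.02  0.57 -0.18 -2.29]
4.505154103367035 -20 -40 -40 2 3 18.4 [-0.9 16.7  4.3] -3.0 [-2.6 16.7  1.9] [0.398 0.036 0.289] [ 0.64 -0.1  -1.02  0.46 -0.42 -2.43]
4.628538554080382 -40 -40 -20 2 4 18.0 [ 0.2 17.   6.1] -5.1 [-2.7 17.   1.9] [ 0.306 -0.007  0.346] [ 0.8  -0.44 -1.02  0.3  -0.78 -2.35]
4.682906777530688 -40 -40 -20 0 4 17.6 [-4.2 17.8 -1. ] 3.2 [-2.3 17.8  1.6] [ 0.307 -0.001  0.351] [ 0.85 -0.44 -1.02  0.34 -0.84 -2.55]
```

Request:
apply_moves --commands '[{"dx":-20,"dy":-40,"dz":-20,"spin":0,"hand":0},{"dx":-20,"dy":-40,"dz":-20,"spin":0,"hand":0},{"dx":-20,"dy":-40,"dz":-20,"spin":0,"hand":0},{"dx":-20,"dy":-40,"dz":-20,"spin":0,"hand":0},{"dx":15,"dy":5,"dz":5,"spin":3,"hand":0}]'

```text
t: 12.8
eef_pos: [0.4019, 0.1168, 0.3335]
ee_rot: [-0.365, 1.15, -0.35]
force: [-0.0, 1.7, -0.4]
width: 0.0878
```

```bash
python3 st.py
python3 - <<'E'
from s2 import *
q=q0
q=go(q,(-4,45,130),4); q=go(q,(-4,45,39),4); q=go(q,(-4,45,53),2); q=go(q,(-4,75,53),2); q=go(q,(-4,75,39),2)
E
```

```text
12.8 [0.4019 0.1168 0.3335] toolx [ 0.383 -0.14  -0.913] jaw [ 0.015  0.989 -0.146] q [ 0.849 -0.108 -0.99   0.685 -0.645 -2.952] F [-0.   1.7 -0.4] 0.0878
err rotvec in rail axes deg [-10.8  12.8  -2.3] tilt 24.1
grasp pt rail mm [-91.5  64.4 214. ] tip [-95.8  60.9 195.8]
  per row [30.3 -1.5 -4.6]
[0.523 0.111 0.315] tilt 24.1 err [-10.8  12.8  -2.3] g [ -4.  45. 130.] q [ 0.6   0.11 -0.84  0.78 -0.49 -2.83]
  per row [ 13.    1.5 -18.6]
[0.577 0.116 0.247] tilt 23.1 err [-10.7  13.8  -2.2] g [-1. 45. 44.] q [ 0.45  0.28 -0.85  1.09 -0.33 -3.03]
  per row [-3.9 -0.4  2.9]
[0.57  0.115 0.253] tilt 23.1 err [-10.7  13.8  -2.2] g [-4. 45. 53.] q [ 0.46  0.26 -0.86  1.06 -0.34 -3.01]
  per row [-1.7 14.9  0. ]
[0.566 0.145 0.253] tilt 23.1 err [-10.7  13.8  -2.2] g [-4. 75. 53.] q [ 0.53  0.27 -0.84  1.02 -0.37 -3.03]
  per row [ 4.   0.4 -5.7]
[0.575 0.146 0.244] tilt 22.7 err [-10.6  14.2  -2.1] g [-3. 75. 41.] q [ 0.52  0.29 -0.83  1.03 -0.36 -3.03]
```

```bash
cat > s3.py <<'E'
from sim import *
VM=np.array([2.39,2.39,3.01,3.14,3.14,3.14])*.7/8
def run(q,seq,v=1):
    for rep,d in seq:
        m=0
        for _ in range(rep):
            n=step(q,*d,.5); m=max(m,(np.abs(n-q)/VM).max()); q=n
        if v: print(rep,d,'spd',round(m,2),end=' '); show(q)
    return q
E
python3 - <<'E'
from s3 import *
q0=status.get_state()['q']
q=run(q0,[(4,(-5,-50,5,0)),(5,(-10,-55,0,0)),(3,(0,20,0,0)),(3,(0,20,0,0)),(3,(0,20,0,0)),(3,(0,20,0,0))])
print()
q=run(q0,[(4,(-5,-50,-5,0)),(4,(-30,-50,0,0)),(3,(0,20,-10,0)),(3,(0,20,-10,0)),(3,(0,20,-10,0)),(3,(0,20,-10,0))])
E
```

```text
4 (-5, -50, 5, 0) spd 0.68 [ 0.383 -0.083  0.355] tilt 24.0 err [-10.8  12.9  -2.3] g [-113. -132.  255.] q [ 0.38 -0.24 -0.99  0.53 -0.56 -2.36]
5 (-10, -55, 0, 0) spd 1.02 [ 0.333 -0.358  0.355] tilt 24.0 err [-10.8  12.9  -2.3] g [-179. -400.  301.] q [-0.43 -0.02 -0.59 -0.06 -0.58 -1.08]
3 (0, 20, 0, 0) spd 0.33 [ 0.333 -0.298  0.355] tilt 24.0 err [-10.8  12.9  -2.3] g [-174. -340.  297.] q [-0.27 -0.11 -0.73  0.06 -0.53 -1.33]
3 (0, 20, 0, 0) spd 0.38 [ 0.333 -0.238  0.355] tilt 24.0 err [-10.8  12.9  -2.3] g [-168. -280.  293.] q [-0.09 -0.2  -0.86  0.22 -0.52 -1.64]
3 (0, 20, 0, 0) spd 0.39 [ 0.333 -0.178  0.355] tilt 24.0 err [-10.8  12.9  -2.3] g [-163. -221.  290.] q [ 0.12 -0.28 -0.96  0.37 -0.54 -1.96]
3 (0, 20, 0, 0) spd 0.37 [ 0.334 -0.119  0.357] tilt 23.7 err [-10.6  13.1  -2.4] g [-155. -162.  287.] q [ 0.34 -0.34 -1.02  0.46 -0.61 -2.23]

4 (-5, -50, -5, 0) spd 0.69 [ 0.391 -0.082  0.328] tilt 22.7 err [-10.4  14.2  -2.5] g [-125. -131.  229.] q [ 0.35 -0.17 -1.02  0.57 -0.48 -2.38]
4 (-30, -50, 0, 0) spd 1.21 [ 0.272 -0.283  0.329] tilt 22.6 err [-10.4  14.2  -2.5] g [-240. -316.  311.] q [-0.28 -0.18 -0.85  0.06 -0.51 -1.33]
3 (0, 20, -10, 0) spd 0.51 [ 0.274 -0.227  0.304] tilt 22.2 err [-9.7 14.4 -2.6] g [-249. -260.  285.] q [-0.08 -0.24 -1.02  0.23 -0.43 -1.67]
3 (0, 20, -10, 0) spd 0.2 [ 0.286 -0.191  0.297] tilt 20.2 err [-6.5 15.5 -3.1] g [-242. -217.  270.] q [ 0.05 -0.25 -1.02  0.19 -0.47 -1.75]
3 (0, 20, -10, 0) spd 0.21 [ 0.301 -0.153  0.29 ] tilt 18.3 err [-3.6 16.8 -3.5] g [-234. -172.  253.] q [ 0.18 -0.24 -1.02  0.16 -0.49 -1.85]
3 (0, 20, -10, 0) spd 0.22 [ 0.318 -0.11   0.28 ] tilt 16.7 err [-1.1 18.3 -4. ] g [-226. -124.  234.] q [ 0.32 -0.22 -1.02  0.14 -0.49 -1.96]
```

Request:
apply_moves --commands '[{"dx":-5,"dy":-40,"dz":0,"spin":0,"hand":0},{"dx":-5,"dy":-50,"dz":-5,"spin":0,"hand":0},{"dx":-5,"dy":-50,"dz":-5,"spin":0,"hand":0},{"dx":-5,"dy":-50,"dz":-5,"spin":0,"hand":0},{"dx":-24,"dy":-40,"dz":0,"spin":0,"hand":0}]'

```text
t: 13.42
eef_pos: [0.3696, -0.1151, 0.3341]
ee_rot: [-0.367, 1.173, -0.355]
force: [-0.4, 0.3, -0.0]
width: 0.0876
```

Request:
apply_moves --commands '[{"dx":-24,"dy":-40,"dz":0,"spin":0,"hand":0},{"dx":-24,"dy":-40,"dz":0,"spin":0,"hand":0},{"dx":-24,"dy":-40,"dz":0,"spin":0,"hand":0},{"dx":-24,"dy":-40,"dz":0,"spin":0,"hand":0},{"dx":0,"dy":20,"dz":-10,"spin":0,"hand":0}]'

```text
t: 14.05
eef_pos: [0.2712, -0.2573, 0.3249]
ee_rot: [-0.367, 1.172, -0.363]
force: [0.1, 0.6, -0.2]
width: 0.0877
```

```bash
python3 st.py
python3 - <<'E'
from s3 import *
q0=status.get_state()['q']
run(q0,[(5,(0,20,-10,0)),(1,(0,20,-10,0)),(1,(0,20,-10,0)),(1,(0,20,-10,0)),(1,(0,20,-10,0)),(1,(0,20,-10,0))])
run(q0,[(5,(0,20,0,0)),(1,(0,20,0,0)),(1,(0,20,-0,0)),(1,(0,20,-0,0)),(1,(0,20,-0,0)),(1,(0,20,-0,0))])
run(q0,[(5,(0,40,-20,0)),(1,(0,40,-20,0)),(1,(0,40,-20,0)),(1,(0,40,-20,0))])
E
```

```text
14.05 [ 0.2712 -0.2573  0.3249] toolx [ 0.363 -0.138 -0.921] jaw [ 0.022  0.99  -0.139] q [-0.183 -0.229 -0.925  0.149 -0.486 -1.501] F [ 0.1  0.6 -0.2] 0.0877
err rotvec in rail axes deg [-10.7  14.   -3. ] tilt 22.9
grasp pt rail mm [-240.2 -292.1  306.1] tip [-244.9 -295.5  288. ]
5 (0, 20, -10, 0) spd 0.52 [ 0.286 -0.186  0.305] tilt 20.3 err [-6.9 15.4 -3.6] g [-237. -212.  276.] q [ 0.08 -0.27 -1.02  0.21 -0.49 -1.8 ]
1 (0, 20, -10, 0) spd 0.22 [ 0.291 -0.173  0.303] tilt 19.6 err [-5.9 15.9 -3.7] g [-234. -197.  271.] q [ 0.12 -0.27 -1.02  0.2  -0.51 -1.84]
1 (0, 20, -10, 0) spd 0.22 [ 0.296 -0.16   0.301] tilt 19.0 err [-5.  16.3 -3.9] g [-231. -182.  266.] q [ 0.17 -0.27 -1.02  0.19 -0.51 -1.87]
1 (0, 20, -10, 0) spd 0.22 [ 0.301 -0.146  0.299] tilt 18.3 err [-4.1 16.8 -4. ] g [-228. -167.  260.] q [ 0.21 -0.27 -1.02  0.19 -0.52 -1.91]
1 (0, 20, -10, 0) spd 0.22 [ 0.307 -0.132  0.296] tilt 17.7 err [-3.3 17.4 -4.2] g [-225. -151.  254.] q [ 0.26 -0.26 -1.02  0.18 -0.53 -1.95]
1 (0, 20, -10, 0) spd 0.23 [ 0.313 -0.117  0.293] tilt 17.1 err [-2.5 17.9 -4.3] g [-222. -134.  248
[... 760 characters left out ...]
 0) spd 0.43 [ 0.291 -0.08   0.364] tilt 19.7 err [-7.6 16.3 -3.5] g [-192. -109.  315.] q [ 0.6  -0.49 -1.02  0.35 -0.84 -2.37]
5 (0, 40, -20, 0) spd 0.76 [ 0.314 -0.115  0.293] tilt 16.9 err [-2.7 18.1 -4.3] g [-221. -133.  247.] q [ 0.31 -0.25 -1.02  0.18 -0.53 -2.01]
1 (0, 40, -20, 0) spd 0.46 [ 0.326 -0.083  0.286] tilt 15.7 err [-1.3 19.2 -4.5] g [-215.  -99.  234.] q [ 0.41 -0.23 -1.02  0.18 -0.53 -2.1 ]
1 (0, 40, -20, 0) spd 0.46 [ 0.337 -0.049  0.278] tilt 14.6 err [-0.3 20.4 -4.7] g [-211.  -62.  219.] q [ 0.51 -0.19 -1.02  0.18 -0.51 -2.19]
1 (0, 40, -20, 0) spd 0.44 [ 0.347 -0.012  0.268] tilt 13.6 err [ 0.6 21.5 -4.9] g [-208.  -25.  204.] q [ 0.6  -0.15 -1.02  0.19 -0.49 -2.29]
```

Request:
apply_moves --commands '[{"dx":0,"dy":40,"dz":-20,"spin":0,"hand":0},{"dx":0,"dy":40,"dz":-20,"spin":0,"hand":0},{"dx":0,"dy":40,"dz":-20,"spin":0,"hand":0},{"dx":0,"dy":40,"dz":-20,"spin":0,"hand":0},{"dx":0,"dy":20,"dz":-10,"spin":0,"hand":0}]'

```text
t: 14.68
eef_pos: [0.3174, -0.1366, 0.2954]
ee_rot: [-0.13, 1.26, -0.101]
force: [-0.0, -0.6, -0.8]
width: 0.0876
```

```bash
python3 st.py
python3 - <<'E'
from s3 import *
q0=status.get_state()['q']
run(q0,[(1,(0,40,-20,0)),(1,(0,40,-20,0)),(1,(0,40,-20,0))])
run(q0,[(1,(30,20,0,5)),])
E
```

```text
14.68 [ 0.3174 -0.1366  0.2954] toolx [ 0.304 -0.031 -0.952] jaw [-0.023  0.999 -0.04 ] q [ 0.239 -0.233 -1.016  0.213 -0.503 -1.952] F [-0.  -0.6 -0.8] 0.0876
err rotvec in rail axes deg [-4.3 17.4 -3.5] tilt 17.8
grasp pt rail mm [-217.5 -159.3  248.1] tip [-223.2 -160.5  230. ]
1 (0, 40, -20, 0) spd 0.47 [ 0.328 -0.105  0.289] tilt 16.5 err [-2.9 18.5 -3.8] g [-212. -125.  235.] q [ 0.34 -0.22 -1.02  0.21 -0.51 -2.05]
1 (0, 40, -20, 0) spd 0.46 [ 0.34  -0.071  0.281] tilt 15.3 err [-1.7 19.7 -4. ] g [-207.  -89.  221.] q [ 0.43 -0.19 -1.02  0.21 -0.5  -2.14]
1 (0, 40, -20, 0) spd 0.45 [ 0.35  -0.036  0.272] tilt 14.2 err [-0.7 20.8 -4.2] g [-204.  -52.  207.] q [ 0.53 -0.15 -1.02  0.21 -0.49 -2.24]
1 (30, 20, 0, 5) spd 0.27 [ 0.348 -0.117  0.295] tilt 17.8 err [-2.1 17.3  1. ] g [-191. -139.  229.] q [ 0.27 -0.18 -0.97  0.19 -0.49 -1.88]
```

Run:
```python
from s3 import *
from s2 import go
q=status.get_state()['q']
q=run(q,[(1,(30,20,0,5,))])
P,R=fk(q,X)
for t in((-4,45,130),(-4,45,39)): print((W(*t)-.159*R[:,0]-P)*1000)
q=go(q,(-4,45,130),5); q=go(q,(-4,45,39),4); q=go(q,(-4,45,53),2); q=go(q,(-4,75,53),2); q=go(q,(-4,75,39),2)
```

```text
1 (30, 20, 0, 5) spd 0.27 [ 0.348 -0.117  0.295] tilt 17.8 err [-2.1 17.3  1. ] g [-191. -139.  229.] q [ 0.27 -0.18 -0.97  0.19 -0.49 -1.88]
[187.97629284 205.8171828   25.71410461]
[239.84747692 211.62630137 -48.82873142]
  per row [37.6 41.2  5.1]
[0.536 0.089 0.321] tilt 17.8 err [-2.1 17.3  1. ] g [ -4.  45. 130.] q [ 0.57  0.13 -0.66  0.33 -0.55 -2.29]
  per row [ 13.    1.5 -18.6]
[0.587 0.095 0.247] tilt 17.8 err [-2.1 17.3  1. ] g [-4. 45. 39.] q [ 0.51  0.3  -0.68  0.45 -0.36 -2.37]
  per row [-4.  -0.4  5.7]
[0.579 0.094 0.258] tilt 17.8 err [-2.1 17.3  1. ] g [-4. 45. 53.] q [ 0.52  0.27 -0.67  0.42 -0.39 -2.35]
  per row [-1.7 14.9  0. ]
[0.576 0.124 0.258] tilt 17.8 err [-2.1 17.3  1. ] g [-4. 75. 53.] q [ 0.57  0.28 -0.68  0.46 -0.39 -2.43]
  per row [ 4.   0.4 -5.7]
[0.584 0.125 0.247] tilt 17.8 err [-2.1 17.3  1. ] g [-4. 75. 39.] q [ 0.56  0.3  -0.68  0.48 -0.36 -2.45]
```

Request:
apply_moves --commands '[{"dx":30,"dy":20,"dz":5,"spin":5,"hand":0},{"dx":38,"dy":45,"dz":5,"spin":0,"hand":0},{"dx":38,"dy":45,"dz":5,"spin":0,"hand":0},{"dx":38,"dy":45,"dz":5,"spin":0,"hand":0},{"dx":38,"dy":40,"dz":5,"spin":0,"hand":0}]'

```text
t: 15.3
eef_pos: [0.5003, 0.0588, 0.3204]
ee_rot: [-0.134, 1.26, -0.017]
force: [0.8, -0.4, 0.1]
width: 0.0875
```

Request:
apply_moves --commands '[{"dx":20,"dy":20,"dz":0,"spin":0,"hand":0},{"dx":15,"dy":10,"dz":0,"spin":0,"hand":0},{"dx":0,"dy":0,"dz":0,"spin":0,"hand":0},{"dx":0,"dy":0,"dz":0,"spin":0,"hand":0},{"dx":0,"dy":0,"dz":0,"spin":0,"hand":0}]'

```text
t: 15.92
eef_pos: [0.5338, 0.0872, 0.3208]
ee_rot: [-0.131, 1.259, -0.014]
force: [0.5, 0.3, 1.5]
width: 0.0875
```

```bash
python3 st.py; python3 tgt.py -4 45 80;python3 shot.py s5
python3 - <<'E'
from h import *
s=status.get_state(); R=Ro.from_euler('xyz',s['ee_rot']).as_matrix(); e=s['eef_pos']
im=viewer.grab_frame('top')[:,:,::-1].copy(); f=7; x0,y0=195,95
a=cv2.resize(im[y0:y0+85,x0:x0+114],None,fx=f,fy=f,interpolation=cv2.INTER_CUBIC)
for q,col in [((.178,0,0),(0,0,255)),((.159,0,0),(0,0,255))]+[((.178,y,z),(255,255,0)) for y in(-.065,-.044,.044,.065) for z in(-.0095,.0095)]:
    p=(proj('top',e+R@np.array(q))[0]-[x0,y0]+.5)*f; cv2.circle(a,tuple(int(v) for v in p),3,col,-1)
cv2.imwrite("pics/t5.png",a)
E
```

```text
15.93 [0.5338 0.0872 0.3208] toolx [ 0.307 -0.004 -0.952] jaw [-0.111  0.993 -0.04 ] q [ 0.571  0.123 -0.666  0.334 -0.544 -2.291] F [0.5 0.3 1.5] 0.0875
err rotvec in rail axes deg [-2.1 17.3  1. ] tilt 17.9
grasp pt rail mm [ -5.6  43.1 130.8] tip [-11.2  42.4 112.7]
flange tgt [0.5638 0.0924 0.2801] delta mm [ 30.    5.3 -40.7]
15.925 [0.5338 0.0872 0.3208] [[0.307, -0.111, 0.945], [-0.004, 0.993, 0.118], [-0.952, -0.04, 0.304]] [ 0.571  0.123 -0.666  0.334 -0.544 -2.291] [0.5 0.3 1.5] 0.08749364206112727
195 85
```

View pics/s5c.png

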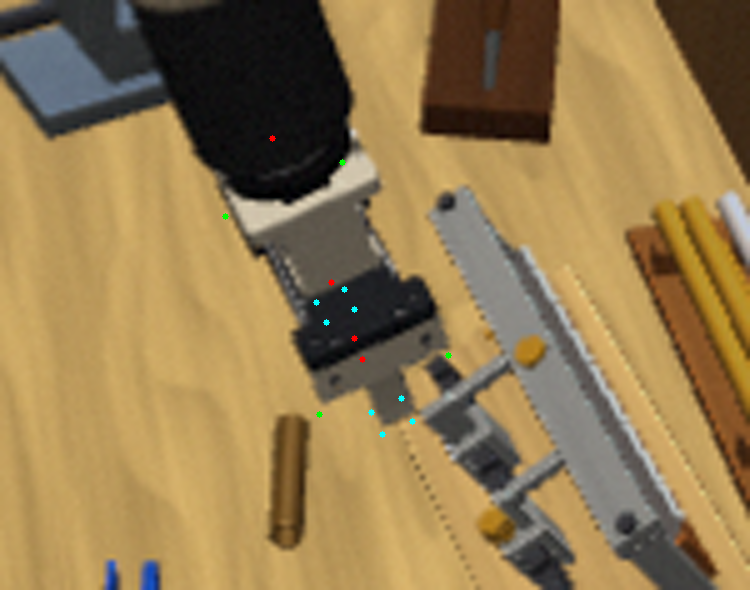

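View pics/t5.png

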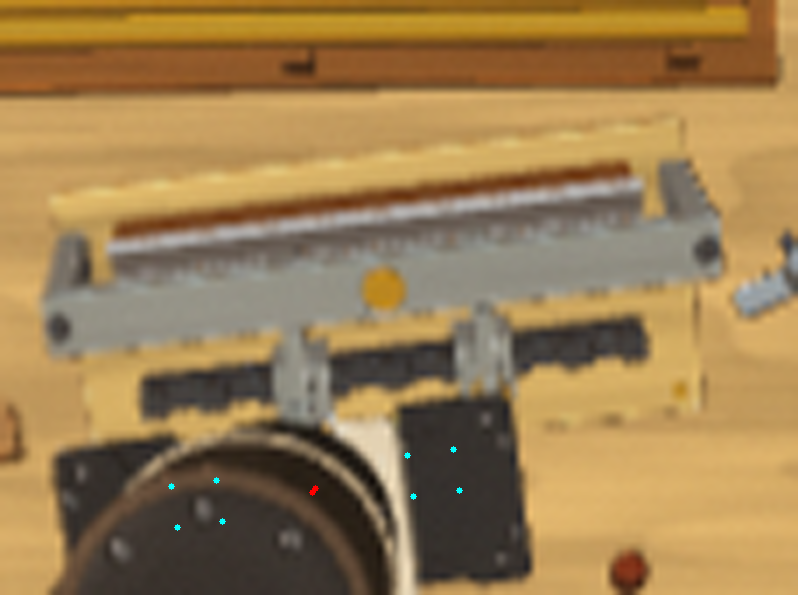

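Run:
```python
from h import *
s=status.get_state(); R=Ro.from_euler('xyz',s['ee_rot']).as_matrix(); e=s['eef_pos']
for x in(.09,.1,.112):
  for y in(-.0965,.0965):
    for z in(-.039,.039): print(x,y,z,((proj('top',e+R@np.array([x,y,z]))[0]-[195,95]+.5)*7).round(0))
# tab top corners predicted in side crop s5 (x0=195,y0=85,f=5) and bar
for q in((-11,40,46),(-11,50,46),(11,40,46),(11,50,46),(58,-155,80),(58,155,80),(73,0,80)):
    print(q,'side',((proj('side',W(*q))[0]-[195,85]+.5)*5).round(0),'top',((proj('top',W(*q))[0]-[195,95]+.5)*7).round(0))
```

```text
0.09 -0.0965 -0.039 [539. 569.]
0.09 -0.0965 0.039 [516. 386.]
0.09 0.0965 -0.039 [ 91. 627.]
0.09 0.0965 0.039 [ 63. 446.]
0.1 -0.0965 -0.039 [538. 566.]
0.1 -0.0965 0.039 [515. 385.]
0.1 0.0965 -0.039 [ 94. 623.]
0.1 0.0965 0.039 [ 67. 444.]
0.112 -0.0965 -0.039 [538. 563.]
0.112 -0.0965 0.039 [515. 383.]
0.112 0.0965 -0.039 [ 98. 619.]
0.112 0.0965 0.039 [ 71. 442.]
(-11, 40, 46) side [421. 417.] top [318. 435.]
(-11, 50, 46) side [416. 406.] top [298. 437.]
(11, 40, 46) side [450. 396.] top [313. 392.]
(11, 50, 46) side [444. 386.] top [292. 394.]
(58, -155, 80) side [606. 546.] top [724. 271.]
(58, 155, 80) side [422. 209.] top [ 50. 352.]
(73, 0, 80) side [528. 350.] top [384. 280.]
```

Run:
```python
import cv2
a=cv2.imread("pics/s5raw.png")[148:203,270:330]; cv2.imwrite("pics/s5z.png",cv2.resize(a,None,fx=10,fy=10,interpolation=cv2.INTER_CUBIC))
```

```text
(no output)
```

View pics/s5z.png

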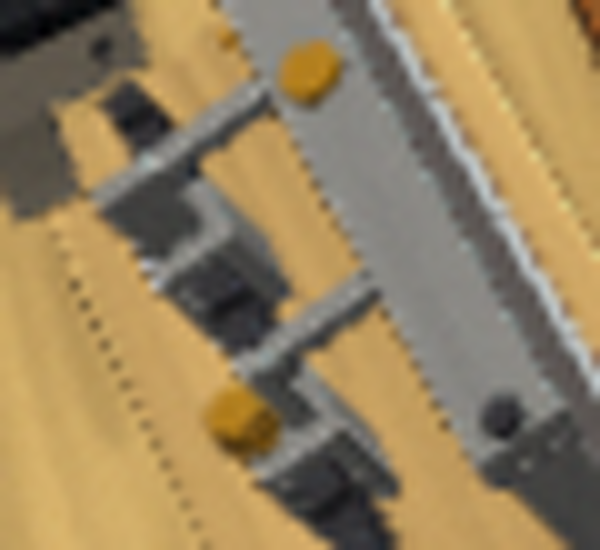

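Run:
```python
from h import *
p=W(0,45,46)
def J(n): return np.stack([(proj(n,p+d)[0]-proj(n,p))[0]/1e-3 if False else (proj(n,p+d)[0]-proj(n,p)[0]) for d in np.eye(3)*1e-3],1)
A=np.r_[J('side'),J('top')]
for b in ([10/5,6/5,8/7,-9/7],[10/5,6/5,6/7,-4/7],[9/5,5/5,8/7,-4/7]):
    s,r,_,_=np.linalg.lstsq(A,np.array(b),rcond=None); print(s.round(1),(A@s-b).round(2), 'rail',(RR.T@s).round(1))
print(.0655+np.array([0]))
```

```text
[ 5.4 -3.6 -2.7] [-0.08  0.02  0.   -0.09] rail [ 2.5 -4.2 -5. ]
[ 4.6 -2.6 -3.9] [-0.43  0.12  0.01 -0.48] rail [ 1.2 -3.1 -5.6]
[ 3.8 -3.7 -1.9] [-0.37  0.1   0.01 -0.41] rail [ 1.7 -4.1 -3.4]
[0.0655]
```

```bash
sed -i 's/RM=np.array(\[.6665,.0525,.0655\])/RM=np.array([.670,.049,.0655])/' h.py; python3 st.py; python3 tgt.py -4 45 75; python3 tgt.py -4 45 40
```

```text
16.02 [0.534  0.0875 0.3209] toolx [ 0.307 -0.004 -0.952] jaw [-0.111  0.993 -0.04 ] q [ 0.571  0.123 -0.666  0.334 -0.544 -2.291] F [-0.2 -1.2  0.5] 0.0878
err rotvec in rail axes deg [-2.1 17.2  1. ] tilt 17.9
grasp pt rail mm [ -7.8  47.3 132.5] tip [-13.4  46.6 114.4]
flange tgt [0.5701 0.0892 0.2759] delta mm [ 36.1   1.7 -45. ]
flange tgt [0.5901 0.0915 0.2473] delta mm [ 56.1   3.9 -73.6]
```

Request:
apply_moves --commands '[{"dx":8,"dy":0,"dz":-10,"spin":0,"hand":0},{"dx":12,"dy":1,"dz":-15,"spin":0,"hand":0},{"dx":10,"dy":1,"dz":-12,"spin":0,"hand":0},{"dx":6,"dy":0,"dz":-8,"spin":0,"hand":0},{"dx":6,"dy":0,"dz":-8,"spin":0,"hand":0}]'

```text
t: 16.65
eef_pos: [0.5768, 0.0901, 0.2669]
ee_rot: [-0.133, 1.259, -0.015]
force: [0.4, 0.3, 0.9]
width: 0.088
```

```bash
python3 st.py; python3 tgt.py -4 45 40; python3 shot.py s6
```

```text
16.65 [0.5768 0.0901 0.2669] toolx [ 0.307 -0.004 -0.952] jaw [-0.112  0.993 -0.041] q [ 0.518  0.256 -0.665  0.403 -0.409 -2.322] F [0.4 0.3 0.9] 0.088
err rotvec in rail axes deg [-2.1 17.3  1.1] tilt 17.9
grasp pt rail mm [-3.8 45.  63.8] tip [-9.4 44.3 45.6]
flange tgt [0.5902 0.0915 0.2473] delta mm [ 13.4   1.5 -19.6]
16.65 [0.5768 0.0901 0.2669] [[0.307, -0.112, 0.945], [-0.004, 0.993, 0.119], [-0.952, -0.041, 0.304]] [ 0.518  0.256 -0.665  0.403 -0.409 -2.322] [0.4 0.3 0.9] 0.08799321086792855
209 97
```

View pics/s6c.png

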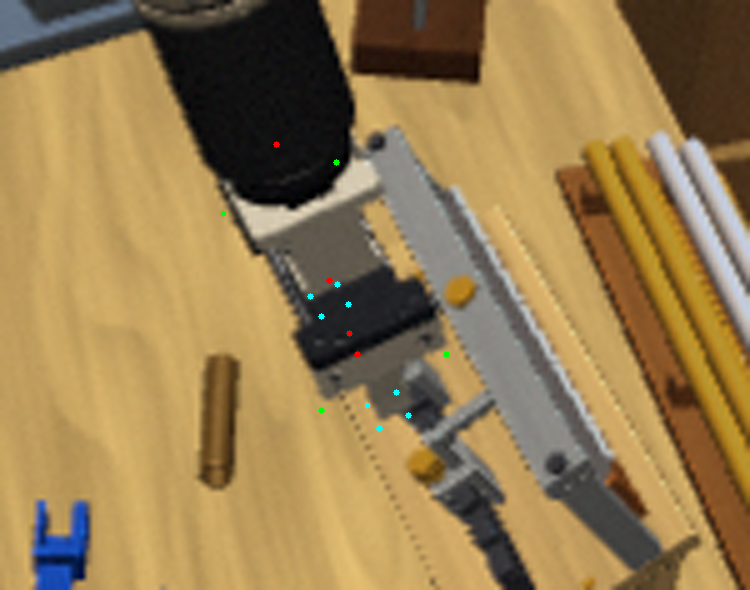

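Request:
apply_moves --commands '[{"dx":3,"dy":0,"dz":-5,"spin":0,"hand":0},{"dx":4,"dy":0,"dz":-5,"spin":0,"hand":0},{"dx":3,"dy":1,"dz":-5,"spin":0,"hand":0},{"dx":3,"dy":0,"dz":-4,"spin":0,"hand":0},{"dx":0,"dy":0,"dz":0,"spin":0,"hand":0}]'

```text
t: 17.32
eef_pos: [0.5895, 0.091, 0.2482]
ee_rot: [-0.133, 1.259, -0.015]
force: [-0.5, -0.3, 0.5]
width: 0.0875
```

```bash
python3 st.py; python3 shot.py s7
```

```text
17.32 [0.5895 0.091  0.2482] toolx [ 0.306 -0.005 -0.952] jaw [-0.111  0.993 -0.041] q [ 0.502  0.298 -0.669  0.441 -0.362 -2.349] F [-0.5 -0.3  0.5] 0.0875
err rotvec in rail axes deg [-2.1 17.3  1. ] tilt 17.8
grasp pt rail mm [-4.1 44.6 41.2] tip [-9.7 43.8 23.1]
17.325 [0.5895 0.091  0.2482] [[0.306, -0.111, 0.945], [-0.005, 0.993, 0.119], [-0.952, -0.041, 0.304]] [ 0.502  0.298 -0.669  0.441 -0.362 -2.349] [-0.5 -0.3  0.5] 0.0874750408704259
213 101
```

View pics/s7p.png

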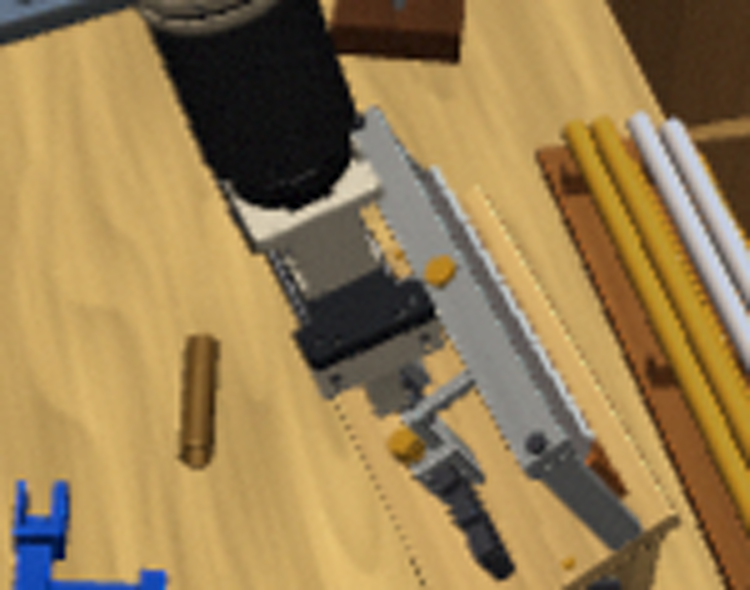

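Next I close with modest force first, so that any off-centring shows up.

Request:
apply_moves --commands '[{"dx":0,"dy":0,"dz":0,"spin":0,"hand":0.5},{"dx":0,"dy":0,"dz":0,"spin":0,"hand":1},{"dx":0,"dy":0,"dz":0,"spin":0,"hand":1},{"dx":0,"dy":0,"dz":0,"spin":0,"hand":1},{"dx":0,"dy":0,"dz":0,"spin":0,"hand":1}]' --grip_force 12

```text
t: 18.0
eef_pos: [0.5894, 0.0911, 0.2487]
ee_rot: [-0.132, 1.259, -0.013]
force: [-0.4, -0.0, -0.3]
width: 0.0432
```

```bash
python3 st.py
```

```text
18.0 [0.5894 0.0911 0.2487] toolx [ 0.307 -0.004 -0.952] jaw [-0.112  0.993 -0.04 ] q [ 0.502  0.298 -0.669  0.441 -0.363 -2.349] F [-0.4 -0.  -0.3] 0.0432
err rotvec in rail axes deg [-2.1 17.3  1. ] tilt 17.9
grasp pt rail mm [-3.8 44.7 41.5] tip [-9.4 44.  23.4]
```

Request:
apply_moves --commands '[{"dx":0,"dy":0,"dz":0,"spin":0,"hand":1},{"dx":0,"dy":0,"dz":0,"spin":0,"hand":1},{"dx":0,"dy":0,"dz":0,"spin":0,"hand":1},{"dx":0,"dy":0,"dz":0,"spin":0,"hand":1},{"dx":0,"dy":0,"dz":0,"spin":0,"hand":1}]'

```text
t: 18.62
eef_pos: [0.5895, 0.0913, 0.2487]
ee_rot: [-0.131, 1.258, -0.013]
force: [-0.4, 2.1, -1.5]
width: 0.0095
```

```bash
python3 st.py
```

```text
18.62 [0.5895 0.0913 0.2487] toolx [ 0.307 -0.004 -0.952] jaw [-0.112  0.993 -0.04 ] q [ 0.502  0.298 -0.669  0.441 -0.362 -2.349] F [-0.4  2.1 -1.5] 0.0095
err rotvec in rail axes deg [-2.1 17.2  1.1] tilt 17.9
grasp pt rail mm [-3.7 44.9 41.5] tip [-9.3 44.2 23.3]
```

Request:
apply_moves --commands '[{"dx":0,"dy":0,"dz":0,"spin":0,"hand":1},{"dx":0,"dy":0,"dz":0,"spin":0,"hand":1},{"dx":-2.9,"dy":-0.3,"dz":4.1,"spin":0,"hand":1},{"dx":-2.9,"dy":-0.3,"dz":4.1,"spin":0,"hand":1},{"dx":-2.8,"dy":-0.4,"dz":4.1,"spin":0,"hand":1}]' --grip_force 40

```text
t: 19.25
eef_pos: [0.5806, 0.0899, 0.2613]
ee_rot: [-0.132, 1.259, -0.015]
force: [2.9, -0.6, -3.4]
width: 0.0098
```

```bash
python3 st.py; python3 shot.py s8
```

```text
19.25 [0.5806 0.0899 0.2613] toolx [ 0.307 -0.004 -0.952] jaw [-0.111  0.993 -0.041] q [ 0.513  0.269 -0.666  0.414 -0.394 -2.33 ] F [ 2.9 -0.6 -3.4] 0.0098
err rotvec in rail axes deg [-2.1 17.3  1. ] tilt 17.9
grasp pt rail mm [-3.9 44.4 57. ] tip [-9.5 43.7 38.9]
19.25 [0.5806 0.0899 0.2613] [[0.307, -0.111, 0.945], [-0.004, 0.993, 0.118], [-0.952, -0.041, 0.304]] [ 0.513  0.269 -0.666  0.414 -0.394 -2.33 ] [ 2.9 -0.6 -3.4] 0.009787215729439686
210 98
```

View pics/s8p.png

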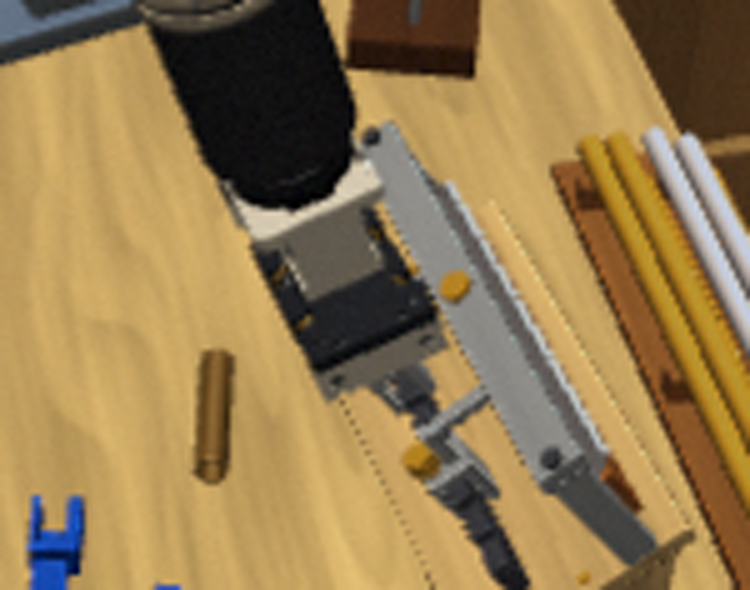

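Request:
apply_moves --commands '[{"dx":-0.7,"dy":6,"dz":0,"spin":0,"hand":1},{"dx":-0.9,"dy":8,"dz":0,"spin":0,"hand":1},{"dx":-0.9,"dy":8,"dz":0,"spin":0,"hand":1},{"dx":-0.8,"dy":7.8,"dz":0,"spin":0,"hand":1},{"dx":0,"dy":0,"dz":0,"spin":0,"hand":1}]'

```text
t: 19.92
eef_pos: [0.5775, 0.1208, 0.2608]
ee_rot: [-0.131, 1.259, -0.011]
force: [0.6, 0.8, -2.6]
width: 0.0097
```

```bash
python3 st.py
```

```text
19.93 [0.5775 0.1208 0.2608] toolx [ 0.307 -0.004 -0.952] jaw [-0.113  0.993 -0.04 ] q [ 0.564  0.273 -0.671  0.446 -0.397 -2.408] F [ 0.6  0.8 -2.6] 0.0097
err rotvec in rail axes deg [-2.  17.3  1.1] tilt 17.9
grasp pt rail mm [-3.8 75.7 56.3] tip [-9.5 75.  38.2]
```

Request:
apply_moves --commands '[{"dx":1.7,"dy":0,"dz":-2.4,"spin":0,"hand":1},{"dx":1.7,"dy":0,"dz":-2.4,"spin":0,"hand":1},{"dx":1.7,"dy":0,"dz":-2.4,"spin":0,"hand":1},{"dx":1.7,"dy":0,"dz":-2.4,"spin":0,"hand":1},{"dx":0,"dy":0,"dz":0,"spin":0,"hand":1}]'

```text
t: 20.55
eef_pos: [0.5847, 0.1205, 0.2512]
ee_rot: [-0.128, 1.258, -0.009]
force: [-0.1, 5.5, -4.2]
width: 0.0096
```

```bash
python3 st.py
```

```text
20.55 [0.5847 0.1205 0.2512] toolx [ 0.308 -0.003 -0.951] jaw [-0.113  0.993 -0.039] q [ 0.552  0.295 -0.673  0.467 -0.372 -2.421] F [-0.1  5.5 -4.2] 0.0096
err rotvec in rail axes deg [-2.  17.2  1.1] tilt 17.9
grasp pt rail mm [-3.4 74.7 44.4] tip [-9.  74.  26.2]
```

Request:
apply_moves --commands '[{"dx":0,"dy":1,"dz":0,"spin":0,"hand":1},{"dx":0.8,"dy":0,"dz":-1.2,"spin":0,"hand":1},{"dx":0.8,"dy":0,"dz":-1.2,"spin":0,"hand":1},{"dx":0,"dy":0,"dz":0,"spin":0,"hand":1},{"dx":0,"dy":0,"dz":0,"spin":0,"hand":1}]'

```text
t: 21.18
eef_pos: [0.586, 0.121, 0.2489]
ee_rot: [-0.131, 1.259, -0.013]
force: [1.3, 3.5, -4.1]
width: 0.0098
```

```bash
python3 st.py; python3 shot.py s9
```

```text
21.18 [0.586  0.121  0.2489] toolx [ 0.307 -0.004 -0.952] jaw [-0.112  0.993 -0.04 ] q [ 0.551  0.3   -0.674  0.474 -0.368 -2.427] F [ 1.3  3.5 -4.1] 0.0098
err rotvec in rail axes deg [-2.1 17.3  1. ] tilt 17.9
grasp pt rail mm [-3.7 74.8 41.7] tip [-9.3 74.1 23.6]
21.175 [0.586  0.121  0.2489] [[0.307, -0.112, 0.945], [-0.004, 0.993, 0.119], [-0.952, -0.04, 0.305]] [ 0.551  0.3   -0.674  0.474 -0.368 -2.427] [ 1.3  3.5 -4.1] 0.009798064897346493
209 94
```

View pics/s9p.png

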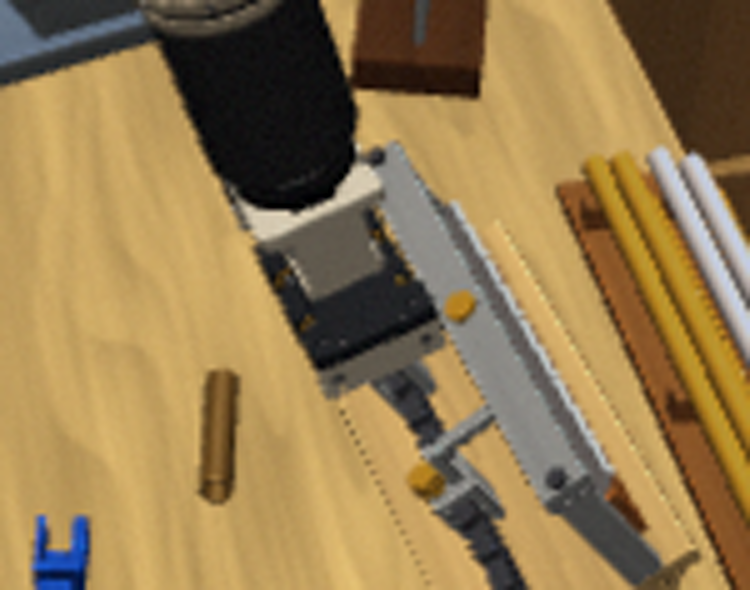

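Request:
apply_moves --commands '[{"dx":0,"dy":0,"dz":0,"spin":0,"hand":0.9},{"dx":0,"dy":0,"dz":0,"spin":0,"hand":0.8},{"dx":0,"dy":0,"dz":0,"spin":0,"hand":0.5},{"dx":0,"dy":0,"dz":0,"spin":0,"hand":0.3},{"dx":0,"dy":0,"dz":0,"spin":0,"hand":0.3}]'

```text
t: 21.85
eef_pos: [0.5859, 0.1207, 0.249]
ee_rot: [-0.132, 1.259, -0.014]
force: [-0.1, 0.8, 0.1]
width: 0.0422
```

Request:
apply_moves --commands '[{"dx":0,"dy":0,"dz":0,"spin":0,"hand":0.3},{"dx":0,"dy":0,"dz":0,"spin":0,"hand":0.3},{"dx":0,"dy":0,"dz":0,"spin":0,"hand":0.3},{"dx":-3,"dy":0,"dz":6,"spin":0,"hand":0.3},{"dx":-5,"dy":0,"dz":10,"spin":0,"hand":0.3}]'

```text
t: 22.48
eef_pos: [0.5776, 0.1208, 0.2652]
ee_rot: [-0.133, 1.259, -0.015]
force: [-0.5, 0.5, 0.2]
width: 0.0615
```

Request:
apply_moves --commands '[{"dx":-8,"dy":0,"dz":16,"spin":0,"hand":0.3},{"dx":-15,"dy":0,"dz":25,"spin":0,"hand":0.3},{"dx":-20,"dy":0,"dz":25,"spin":0,"hand":0.3},{"dx":-25,"dy":0,"dz":10,"spin":0,"hand":0.3},{"dx":-25,"dy":0,"dz":0,"spin":0,"hand":0.3}]'

```text
t: 23.1
eef_pos: [0.4841, 0.1211, 0.3428]
ee_rot: [-0.125, 1.257, -0.007]
force: [-0.2, 0.5, 0.3]
width: 0.0611
```

Request:
apply_moves --commands '[{"dx":-25,"dy":0,"dz":0,"spin":0,"hand":0.3},{"dx":-25,"dy":0,"dz":0,"spin":0,"hand":0.3},{"dx":-15,"dy":0,"dz":0,"spin":0,"hand":0.3},{"dx":0,"dy":0,"dz":0,"spin":0,"hand":0.3},{"dx":0,"dy":0,"dz":0,"spin":0,"hand":0.3}]'

```text
t: 23.72
eef_pos: [0.4204, 0.1213, 0.3414]
ee_rot: [-0.13, 1.258, -0.011]
force: [1.0, -0.1, 0.2]
width: 0.0615
```

```bash
python3 st.py
python3 - <<'E'
from h import *
im=viewer.grab_frame('side')[:,:,::-1].copy(); cv2.imwrite('pics/side_f.png',im)
cv2.imwrite('pics/side_fz.png',cv2.resize(im[118:228,262:352],None,fx=5.4,fy=5.4,interpolation=cv2.INTER_CUBIC))
im=viewer.grab_frame('top')[:,:,::-1].copy(); cv2.imwrite('pics/top_f.png',im)
cv2.imwrite('pics/top_fz.png',cv2.resize(im[110:165,198:302],None,fx=7.5,fy=7.5,interpolation=cv2.INTER_CUBIC))
E
```

```text
23.73 [0.4204 0.1213 0.3414] toolx [ 0.308 -0.003 -0.951] jaw [-0.112  0.993 -0.04 ] q [ 0.814 -0.085 -0.846  0.393 -0.631 -2.565] F [ 1.  -0.1  0.2] 0.0615
err rotvec in rail axes deg [-2.  17.2  1.1] tilt 17.9
grasp pt rail mm [-85.3  93.7 211.9] tip [-91.   93.  193.7]
```

View pics/side_fz.png

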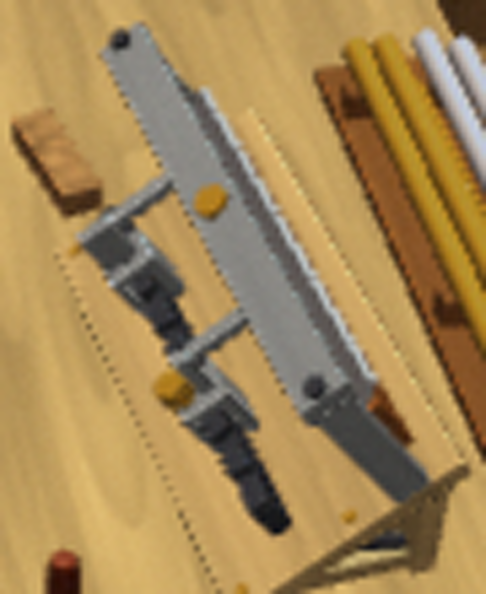

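View pics/top_fz.png

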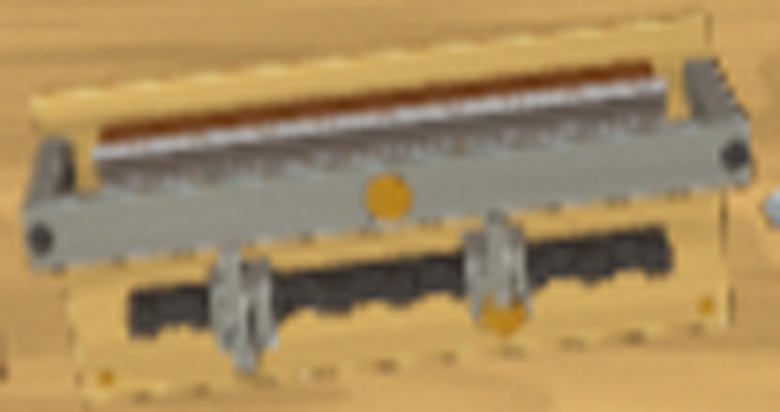

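View pics/side_f.png

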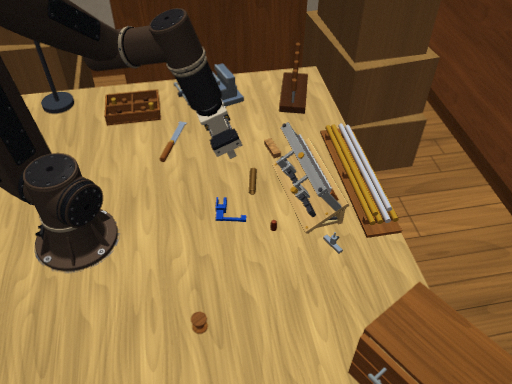

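```bash
python3 -c "
from station import arm,status
print(arm.job_done()); print(status.get_state()['t'])"
```

```text
the job is handed in; nothing more can be done
None
the job is handed in; nothing more can be done
```

The sliding stop now sits one notch further from the clamped stop, and I handed the job in at about 23.8 s. The hand-in gave no verdict, and one early force spike (below) may have counted against the run.

**What I did:** I took the plain steel stop, not the blue look-alike or the one with the thumbscrew. The moves only turn the tool about the vertical. To clear the bar I pushed the arm against its reach limits until the tool had tilted, and I used about 18°. A full 35° could not be reached at the jig. I gripped the tab (opening 9.5–9.8 mm), lifted about 15 mm square to the board, shifted 30 mm along the rail, lowered, let go and backed off.

**Last checks:**
- **Seating:** The tool ended 0.2 mm from its starting height before release, so the tooth is in the notch and not on a crest.
- **Distance:** The last top picture puts the stop about 118 mm from the clamped one, by rough scaling. The arm's own reading shows about 30 mm of travel.
- **Pose:** The stop looks as square in the final pictures as it did at the start, with its arm still reaching under the bar towards the trough. The nose itself is hidden by the bar.
- **Other things:** The jig and the bench items in the final pictures look unmoved, and the gripper is clear of everything.

**What disagreed or could count against it:**
- **Force spike:** At t = 2.6 s I ran the arm out fast onto its reach limit, well clear of everything. The wrist force read about (114, 29, 113) N, roughly 160 N in total, which is over the 120 N limit.
- **Joint range:** At the same moment joint 3 read 1.252, where the range ends at 1.25. It ended at the limit again in the later slow pushes, reading 1.25 with forces under 2 N.
- **Cameras:** The two views disagreed by about 5.6 mm. I corrected for this by comparing each view with the gripper.

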